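# Turn a marbled plaque face up down the turnover ramp

### The job

The wooden plaque on the cork stand lies with its dry marbled print underneath: turn it print up. Stand it leaning on the little table easel, bare back outwards, and let go; then take it again another way and set it on the slope of the white turnover ramp so that it drops back onto the slope print up, slides down and ends flat, print up and let go, in the tray at the foot. Treat it gently, without throwing it or dropping it from high up, and leave the jars, brushes and the finished plaque where they are.

Things in the scene. Friction and masses are not known exactly. Their poses are not given: they have to be found in the camera images.
- plaque: The plaque to turn: flat wooden board, 90 (its x) x 60 (its y) x 8 mm (its z), about 35 g, square edges. Origin at the centre of the printed face; z points through the board out of the bare wooden back (so z is up at the start and must be down at the end). Starts loose on the cork stand, print down.
- stand: Fixed cork block, 70 (x) x 36 (y) x 20 mm high, origin at the centre of its underside. The plaque starts on it, long sides nearly along its x, overhanging about 12 mm on each long side.
- easel: Fixed small wooden table easel. Origin under it at table height; it faces its own -x, z is up. Base board 10 mm high, x = -30 to +70, y = -45 to +45 mm. Ledge with a flat top at z = 30 mm from x = -18 to 0, 90 mm wide; a lip along its front (x = -24 to -18) stands 6 mm above the ledge.
- easel_toe (a point): Middle of the line where the easel's sloping back meets its ledge (easel x = 0, y = 0, z = 30 mm). The back is a strip only 36 mm wide that slopes from here towards +x at 55 degrees above the horizontal, 50 mm long up the slope.
- easel_top (a point): Middle of the top front edge of the easel's back (easel x = 29, z = 71 mm). Behind the back is one prop, 24 mm wide, up to z = 53 mm. A plaque leaning with a 60 mm side on the ledge keeps its upper 40 mm free on both faces.
- ramp: Fixed turnover ramp, polished white laminate (slippery, friction about 0.2) with wooden edges, 230 (x) x 92 (y) mm, origin at the centre of its underside; downhill is its own -x. A 38 degree slope, then a tray at its foot. Behind the top of the slope a flat head 14 mm long at z = 88 mm.
- slope_mid (a point): Middle of the ramp's slope surface (ramp x = +51, z = 49 mm). The slope is flat, 80 mm wide between side rails 12 mm high, and rises at 38 degrees from ramp x = +1, z = 10 mm to x = +101, z = 88 mm.
- tray_mid (a point): Centre of the tray's floor at the foot of the ramp (ramp x = -54, z = 10 mm); floor 110 (x) x 80 mm (y), x = -109 to +1 mm, walls on three sides up to z = 32 mm, open to the slope. A plaque that slides down slowly may stop propped on the foot of the slope; a push on its upper edge sends it home.
- jar_red: Loose red paint jar with white lid, 54 mm across, 61 mm high, 160 g; origin under its centre. Leave it alone.
- jar_yellow: Loose yellow paint jar, as the red one. Leave it alone.
- jar_green: Loose green paint jar, as the red one. Leave it alone.
- brush_a: Loose brush lying on the robot's side of the table. Leave it alone.
- brush_b: Loose brush lying at the back of the table. Leave it alone.
- spare: Finished plaque of the same 90 x 60 x 8 mm lying on the table, print up. Leave it alone.
- plaque_mid (a point): Centre of the plaque, 4 mm along the plaque's z from its origin, midway between its two faces.
Things that resemble listed ones, but are neither listed nor needed, are in the scene too. Several things have the shape of the easel; the one meant has the colours described above.

How it is judged:
On the way, in this order (a step that is already met when the one before it is completed fails the run):
1. The plaque leans on the easel, bare back outwards, let go by the gripper (contact force between plaque and easel above 0.03 N and contact force between plaque and the fingers below 0.02 N and angle between plaque's own z axis and vertical between 0.6 and 1.25 rad and horizontal distance between plaque_mid and easel_toe below 0.06 m and z of plaque_mid in the frame of easel above 0.05 m and linear speed of plaque below 0.03 m/s), for 0.2 s.
2. The plaque lies back against the slope of the ramp with its print up (contact force between plaque and ramp above 0.01 N and angle between plaque's own z axis and vertical between 2.25 and 2.85 rad and x of plaque_mid in the frame of ramp between 0.005 and 0.105 m and y of plaque_mid in the frame of ramp between -0.025 and 0.025 m), for 0.04 s.
At the end, for the whole second after the job is handed in: The plaque lies at rest, released, flat on the floor of the tray at the foot of the ramp (within 5 degrees, its centre between the tray's walls), printed face up (angle between plaque's own z axis and vertical above 3.05 rad and x of plaque_mid in the frame of ramp between -0.075 and -0.035 m and y of plaque_mid in the frame of ramp between -0.025 and 0.025 m and z of plaque_mid in the frame of ramp between 0.008 and 0.02 m and linear speed of plaque below 0.01 m/s and contact force between plaque and the fingers below 0.02 N); the robot touches nothing.
It fails at once if the plaque is thrown or dropped from high up (faster than 1.5 m/s) (linear speed of plaque above 1.5 m/s).
It fails at once if a jar, a brush or the finished plaque is moved by more than 25 mm (distance of any of jar_red, jar_yellow, jar_green, brush_a, brush_b, spare from where it was at the start of the episode above 0.025 m).
It also fails if it takes over 72 s, if anything falls off the work surface, if the arm or the gripper's body presses on something with over 40 N, if the wrist force passes 120 N, or if a joint passes its speed limit or range.

### The arm

A 7-joint arm with a two-finger parallel gripper is mounted at the origin on the work surface. World frame = base frame: x ahead of the robot, y to its left, z up, the work surface at z = 0. Lengths are in m, angles in rad, forces in N, time in s.
With the tool pointing down it reaches from about 0.425 to 0.925 m from the base axis. Payload 6.8 kg.
Tool frame: the origin (TCP) lies at the centre of the arm's flange, where the gripper is bolted on; the fingertips stand 173 mm ahead of it and the grasp point (between the pads) lies 155 mm ahead of it (r.hold_point_z is the distance from the TCP to the grasp point, in m); z points along the fingers, x is the direction in which the jaws open and shut, and the axes are right-handed (so a half turn about z gives the same grasp; the last joint's range is limited). The gripper opens to 85 mm and grips with 20 to 120 N. Pads are 22 mm wide; open, the fingers measure 114 mm over their backs; the gripper's body (76 mm by 85 mm) begins 54 mm behind the grasp point. The pads swing forward as they close: fully open they stand 13 mm farther back than shut.
Start: joints at [1.068, 0.477, 0.022, 1.555, -0.011, 1.109, -0.083], TCP at [0.26, -0.623, 0.405] pointing down, gripper open.
Joint ranges: [-2.96, 2.96], [-0.34, 2.1], [-1.41, 1.46], [0.24, 2.44], [-1.37, 4.51], [0.17, 1.92], [-2.96, 2.96]. Speed limits (rad/s): [2.39, 2.39, 3.14, 3.14, 3.14, 3.14, 3.14].

### API

Orientations are given as a rotation vector (axis times angle).
In Python, from bench import r gives the robot as it stands.
- The arm moves only by the tool apply_moves, never from a script. Its arguments are lists of equal length, an entry for each row: "dp": the shift along the tool's x, y, z scaled (see below), a list of three; "twist": the turn, a rotation vector about the tool's x, y, z scaled (see below), a list of three; "jaw": the closure in counts, from 0 (fully open) to 255 (shut). In form: {"dp": [[x, y, z], ...], "twist": [[rx, ry, rz], ...], "jaw": [jaw, ...]}. A call has 1 to 20 rows; each row shifts and turns the pose as measured when the row begins, along the tool's axes as they then stand; what a row does not reach is not made up. The controller multiplies each number of a shift by 12 cm and each number of a turn by 120 degrees. A row lasts 1/10 s, in which the tool goes at most 50 mm and 8.59 degrees, less where a joint would pass 70% of its speed; a pose out of reach is approached as far as the arm can. A call with a number of a shift or a turn outside -1 to 1 is refused whole. A call with a gripper value outside its range is refused whole. The fingers move at their own pace and stop on an object; "grip_force" is the grip in N (left out, the last holds). Time passes only in rows, so rows that do not move let the fingers close. It gives the time, the measured TCP pose, the force and the opening at its end, in the units of the state.
- r.get_obs(): the state, without advancing time (a new reading comes with each control period).
- r.grab_frame(name): name is "side" or "top"; returns a dict with "color" (384x512x3 uint8, red, green, blue), "z_map" (384x512 float32, m along the optical axis (not along the pixel's ray), 0 where there is no reading), "intrinsics" (3x3 intrinsics, pixels), "dist_coeffs" ([k1, k2, p1, p2, k3] as OpenCV has them; the pictures are not rectified), "R" (3x3) and "t" (3): a world point X has camera coordinates R X + t. Camera axes: x right, y down, z forward; pixel columns grow to the right and rows downward; lengths in m; the calibration is good to about 2 mm. A picture is of the moment at which its call begins.
- r.hand_in(): hands the job in, once; it reports no verdict.
The state is a dict: "clock": time; "joints": joint angles; "qvel": joint speeds; "tau": joint torques, N m; "tcp_pos": TCP position; "orientation": TCP orientation; "contact_force": force on the tool from outside, world axes, zero at the start; "moment": the same for the moment, N m; "grip_width": finger opening in m.
Only numpy, scipy, OpenCV 4.12 (cv2) and the standard library are available. Lean on these libraries where they do the work, as an engineer would, in place of code of your own. Each camera call takes 0.05 s, during which the arm holds its last target.

## Working session

There is one attempt and no reset: what is moved stays moved. The work goes in short steps, Python scripts to look and compute and a tool call to move; the robot and the scene stay as the last step left them, time stands still between calls to the robot, and variables do not carry over. Pictures are saved under pics/ and viewed, and the job is handed in when it is done.

Besides the shell and the picture viewer there is one more tool, called after ">>>" by a JSON object that holds its "op" and its "data", one argument or row to a line. apply_moves: Moves the arm, as the interface text tells. Shifts and turns lie within -1 to 1; 1 stands for 12 cm of shift or 120 degrees of turn. Its arguments: {"type":"object","properties":{"dp":{"type":"array"},"twist":{"type":"array"},"jaw":{"type":"array"},"grip_force":{"type":"number"}},"required":["dp","twist","jaw"]}

```bash
mkdir -p pics; ls; cat > h.py <<'E'
import numpy as np, cv2
from bench import r
from scipy.spatial.transform import Rotation as Ro
def snap(n):
    f=r.grab_frame(n); np.savez('/tmp/%s.npz'%n,**f); return f
def load(n): return dict(np.load('/tmp/%s.npz'%n))
def cloud(f):
    h,w=f['z_map'].shape
    u,v=np.meshgrid(np.arange(w),np.arange(h))
    p=cv2.undistortPoints(np.stack([u,v],-1).reshape(-1,1,2).astype(np.float64),f['intrinsics'],f['dist_coeffs']).reshape(h,w,2)
    z=f['z_map'][...,None]
    X=np.concatenate([p*z,z],-1)
    return (X-f['t'])@f['R']
E
python3 - <<'E'
from h import *
print(r.get_obs(), r.hold_point_z)
for n in('side','top'):
    f=snap(n); cv2.imwrite('pics/%s0.png'%n,cv2.resize(f['color'][...,::-1],(800,600),interpolation=cv2.INTER_CUBIC)); print(n,-f['R'].T@f['t'],f['R'][2],f['intrinsics'])
E
```

```text
pics
{'clock': 0.0, 'joints': array([ 1.06790626,  0.4778064 ,  0.02234547,  1.5564501 , -0.01151806,
        1.10929561, -0.08309078]), 'qvel': array([ 0.00082614, -0.00017243, -0.00191824, -0.00043471, -0.00057832,
        0.00158868,  0.00055104]), 'tau': array([-6.05722598e-04, -5.96462131e+01,  1.60788640e+00, -2.81199753e+01,
        1.25403993e-02,  9.31255810e-03, -3.09694235e-05]), 'tcp_pos': array([ 0.25951665, -0.6228206 ,  0.40372188]), 'orientation': array([-2.61321852e+00,  1.74211429e+00,  2.49456522e-03]), 'contact_force': array([ 0.30700226, -0.2559739 , -0.37672755]), 'moment': array([ 0.06028726, -0.02838033, -0.01816885]), 'grip_width': 0.08538913114784338} 0.1547
side [0.26688451 0.90926036 0.74336504] [ 0.20666549 -0.77110082 -0.6022399 ] [[351.65098483   0.         251.15583667]
 [  0.         351.65098483 189.78894812]
 [  0.           0.           1.        ]]
top [0.41102063 0.04960703 1.29387824] [ 0.07612467  0.00850976 -0.99706199] [[398.09658768   0.         260.25325544]
 [  0.         398.09658768 192.69818206]
 [  0.           0.           1.        ]]
```

View pics/side0.png

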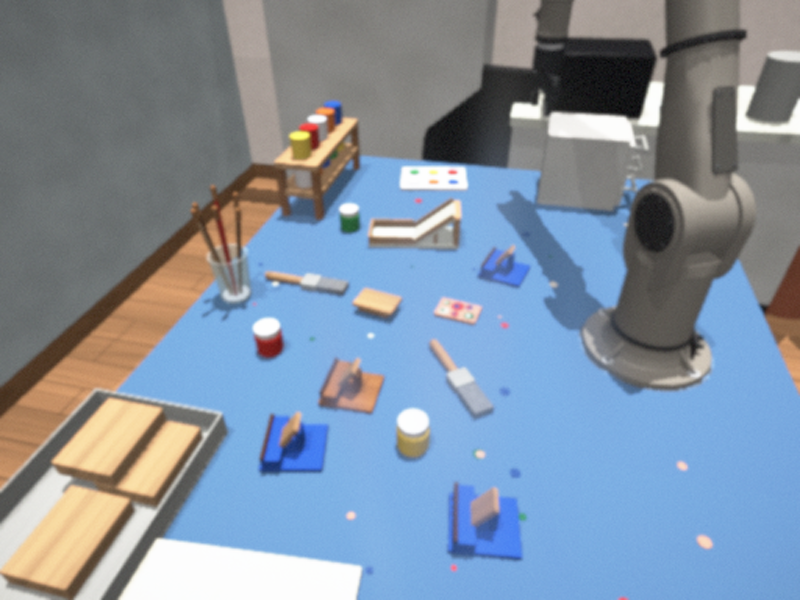

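View pics/top0.png

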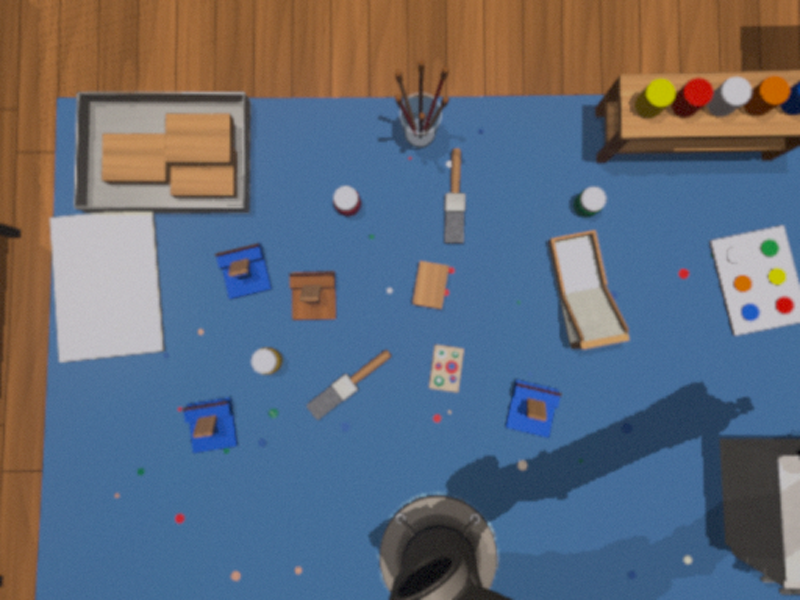

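Side view: plaque on its stand (378,303), spare with print (458,310), wooden easel (352,385), blue easels (295,440), (485,520), (505,265), ramp (420,225). Top view: candidates for the plaque are the bare board (432,285), the spare with visible print (447,368) and boards in the tray (170,155). Candidates for the easel are wood (313,297) and blue (243,270), (210,425), (533,408). I choose the board at (432,285) and the wooden easel at (313,297).

```bash
cat > m.py <<'E'
from h import *
ft=load('top'); P=cloud(ft); s=load('side'); Q=cloud(s)
k=512/800
def rect(img,P,sel,name):
    m=sel.astype(np.uint8); pts=P[sel][:,:2]
    # drop stragglers
    print(name,len(pts),'mean',P[sel].mean(0).round(4))
    if len(pts)>5:
        b=cv2.minAreaRect((pts*1000).astype(np.float32)); print('   rect mm',np.round(b[0],1),np.round(b[1],1),round(b[2],1))
def win(P,x0,x1,y0,y1,z0,z1): return (P[...,0]>x0)&(P[...,0]<x1)&(P[...,1]>y0)&(P[...,1]<y1)&(P[...,2]>z0)&(P[...,2]<z1)
for (u,v) in [(432,285),(313,297),(313,277),(588,290),(595,320),(575,260),(447,368),(265,362),(430,330)]:
    i,j=int(v*k),int(u*k); print((u,v),P[i,j].round(4))
c=ft['color'][...,::-1]
cv2.imwrite('pics/crop_t.png',cv2.resize(c[130:270,170:430],None,fx=3,fy=3,interpolation=cv2.INTER_CUBIC))
c=s['color'][...,::-1]
cv2.imwrite('pics/crop_s.png',cv2.resize(c[120:280,190:350],None,fx=3.7,fy=3.7,interpolation=cv2.INTER_CUBIC))
E
python3 m.py
```

```text
(432, 285) [0.5415 0.01   0.0299]
(313, 297) [0.5136 0.2456 0.0721]
(313, 277) [0.5588 0.2526 0.0302]
(588, 290) [ 0.5323 -0.3134  0.0059]
(595, 320) [ 0.4682 -0.3081  0.0622]
(575, 260) [ 0.594  -0.2885  0.0086]
(447, 368) [ 0.3726 -0.0214  0.0089]
(265, 362) [0.3882 0.3425 0.0586]
(430, 330) [0.4498 0.0132 0.0068]
```

```bash
sleep 1
```

```text
(no output)
```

View pics/crop_t.png

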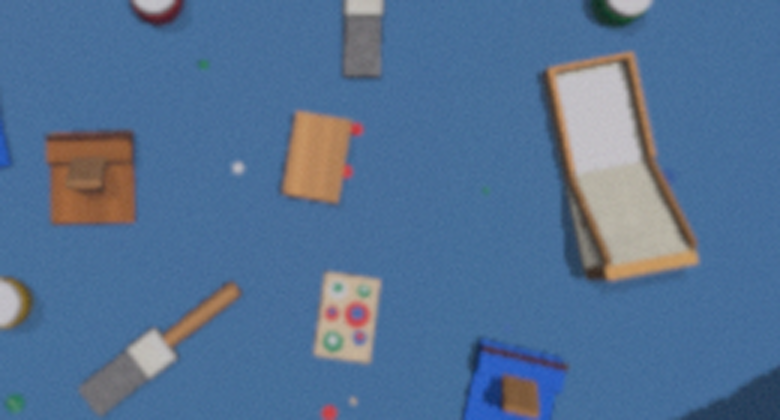

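View pics/crop_s.png

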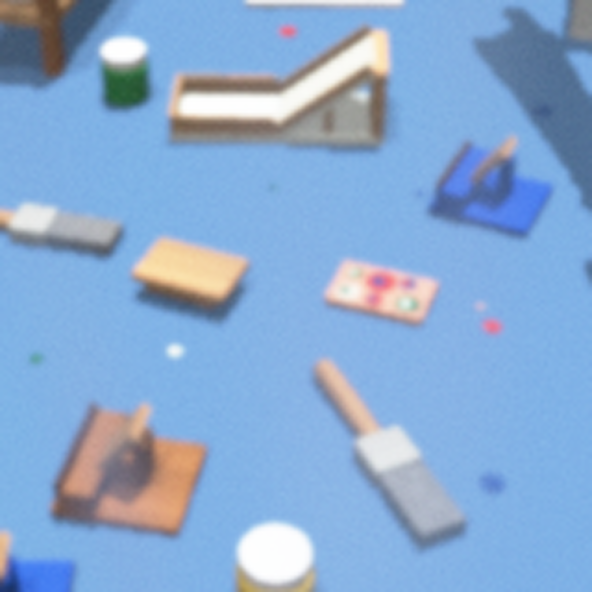

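The top crop shows the bare plaque at (318,157), the wooden easel at (92,178) with its lip on the far side, and the ramp from tray (600,110) to high end (650,265). The side crop agrees with this. Next I fit the poses.

```bash
cat > fit.py <<'E'
from h import *
from m import win,rect,P,Q,ft,s
print('--- ')
for nm,A in(('top',P),('side',Q)):
    print(nm,'table z at sample',np.median(A[win(A,.4,.7,-.2,.5,-.02,.004)][:,2]))
    rect(None,A,win(A,.46,.62,-.06,.08,.02,.045),'plaque')
    rect(None,A,win(A,.44,.62,.17,.33,.006,.09),'easel all')
    rect(None,A,win(A,.44,.62,.17,.33,.024,.04),'easel ledge')
    rect(None,A,win(A,.44,.62,.17,.33,.045,.09),'easel back')
    rect(None,A,win(A,.37,.72,-.42,-.2,.004,.12),'ramp all')
    rect(None,A,win(A,.37,.72,-.42,-.2,.085,.12),'ramp head')
    rect(None,A,win(A,.37,.72,-.42,-.2,.022,.12),'ramp high')
    rect(None,A,win(A,.30,.46,-.08,.04,.0055,.02),'spare')
E
python3 fit.py|sed -n '/---/,$p'
```

```text
--- 
top table z at sample -0.0005938697162523658
plaque 524 mean [0.5424 0.0118 0.0276]
   rect mm [542.7  11.6] [59.8 90. ] 79.8
easel all 841 mean [0.5232 0.2524 0.0232]
   rect mm [524.2 248.6] [153.7 134.3] 3.0
easel ledge 281 mean [0.5517 0.2537 0.0313]
   rect mm [537.6 254.3] [61.  89.2] 1.4
easel back 92 mean [0.5197 0.2532 0.0603]
   rect mm [520.2 254.1] [36.1 23. ] 89.8
ramp all 2838 mean [ 0.5412 -0.3007  0.0342]
   rect mm [ 545.4 -309.4] [349.  216.4] 0.3
ramp head 203 mean [ 0.431  -0.3189  0.0888]
   rect mm [ 437.9 -318. ] [38.4 95.1] 9.9
ramp high 1530 mean [ 0.522  -0.3065  0.0551]
   rect mm [ 567.5 -296.5] [304.4 109.5] 6.8
spare 470 mean [ 0.3731 -0.0198  0.0087]
   rect mm [388.3 -17.9] [106.5 149.3] 83.9
side table z at sample 0.0004460983154438818
plaque 348 mean [0.5406 0.0144 0.028 ]
   rect mm [541.6  11.1] [66.7 91.9] 78.5
easel all 982 mean [0.5215 0.262  0.0237]
   rect mm [521.6 253.1] [98.7 93.6] 0.6
easel ledge 305 mean [0.5491 0.2595 0.0321]
   rect mm [536.4 254.2] [61.6 91.4] 1.6
easel back 108 mean [0.5159 0.2569 0.059 ]
   rect mm [518.5 254.2] [37.8 26.4] 88.8
ramp all 1416 mean [ 0.5375 -0.2985  0.0337]
   rect mm [ 547.7 -288.1] [341.5 131.4] 5.6
ramp head 80 mean [ 0.4307 -0.3183  0.0886]
   rect mm [ 434.4 -316.8] [34.1 95. ] 7.4
ramp high 804 mean [ 0.5307 -0.3017  0.0504]
   rect mm [ 565.5 -296.5] [307.8 111.3] 5.6
spare 320 mean [ 0.3708 -0.0183  0.0088]
   rect mm [371.3 -20.9] [64.4 90.8] 81.3
```

```bash
cat > fit2.py <<'E'
from h import *
from scipy.optimize import least_squares
import io,contextlib
with contextlib.redirect_stdout(io.StringIO()):
    from m import win,P,Q
def loc(X,p):
    c,s=np.cos(p[2]),np.sin(p[2]); d=X[:,:2]-p[:2]
    return np.c_[d@[c,s], d@[-s,c]]
def ramp_h(l):
    x,y=l[:,0],l[:,1]
    fl=np.where(x<1,10,np.where(x<101,10+(x-1)*.78,88.))
    wall=np.where(x<1,32,fl+12.)
    edge=(np.abs(y)>40)|(x<-109)
    h=np.where(edge,np.where(x>101,88,np.maximum(wall,np.minimum(32,wall))),fl)
    return np.where((np.abs(x)>115)|(np.abs(y)>46),0,h)
def easel_h(l):
    x,y=l[:,0],l[:,1]
    h=np.where((x>-30)&(x<70)&(abs(y)<45),10.,0.)
    h=np.where((x>-24)&(x<0)&(abs(y)<45),30,h)
    h=np.where((x>-24)&(x<-18)&(abs(y)<45),36,h)
    b=(x>0)&(x<29)&(abs(y)<18); h=np.where(b,30+x*1.428,h)
    h=np.where((x>=29)&(x<36)&(abs(y)<18),71-(x-29)*.7,h)
    return h
def spl_h(l):
    return np.where((abs(l[:,0])<45)&(abs(l[:,1])<30),28.,0)
from scipy.optimize import differential_evolution as DE
def fit(X,hf,b,nm):
    X=X*1000
    def c(p): 
        e=X[:,2]-hf(loc(X,p)); return np.mean(np.minimum(abs(e),12))
    o=DE(c,b,seed=1,popsize=15,maxiter=150,tol=1e-6); print(nm,np.round(o.x[:2],1),np.degrees(o.x[2]).round(2),round(o.fun,2),len(X)); return o.x
B=lambda x,y,a,d=20,da=12:[(x-d,x+d),(y-d,y+d),(np.radians(a-da),np.radians(a+da))]
if __name__=='__main__':
    for nm,A in(('top',P),('side',Q)):
        fit(A[win(A,.36,.74,-.43,-.17,-.02,.12)],ramp_h,B(545,-300,188,30),'ramp '+nm)
        fit(A[win(A,.44,.62,.17,.33,-.02,.1)],easel_h,B(541,254,181),'easel '+nm)
        fit(A[win(A,.46,.62,-.06,.08,-.02,.05)],spl_h,B(542,11,-10),'plaque '+nm)
    o=r.get_obs(); print(Ro.from_rotvec(o['orientation']).as_matrix().round(3))
E
python3 fit2.py
```

```text
ramp top [ 531.4 -299.3] 190.55 2.87 9378
easel top [544.1 254.8] 181.5 2.39 2676
plaque top [542.8  11.6] -10.23 2.15 2059
ramp side [ 531.3 -304.9] 189.3 4.24 3337
easel side [543.3 254.3] 181.55 2.55 2571
plaque side [548.8  -7.4] -11.79 2.82 1204
[[ 0.385 -0.923 -0.001]
 [-0.923 -0.385  0.001]
 [-0.002  0.    -1.   ]]
```

```bash
cat > pl.py <<'E'
from h import *
from scipy.linalg import logm,expm
def cur():
    o=r.get_obs(); T=np.eye(4); T[:3,:3]=Ro.from_rotvec(o['orientation']).as_matrix(); T[:3,3]=o['tcp_pos']; return T,o
def mk(yaw,tilt,G,reach=.1547,az=None):
    """tool x along yaw (deg, world, horizontal); tilt deg: tool z tilts towards tool y(horizontal dir yaw-90). G grasp point mm"""
    a=np.radians(yaw); x=np.array([np.cos(a),np.sin(a),0]); u=np.array([np.sin(a),-np.cos(a),0]); t=np.radians(tilt)
    z=u*np.sin(t)-np.array([0,0,1])*np.cos(t); T=np.eye(4); T[:3,:3]=np.c_[x,np.cross(z,x),z]; T[:3,3]=np.array(G)/1000-reach*z; return T
def plan(Tg,n=None,T=None):
    """n rows straight line in position, constant-rate rotation; grouped"""
    if T is None: T=cur()[0]
    w=Ro.from_matrix(T[:3,:3].T@Tg[:3,:3]).as_rotvec(); d=np.linalg.norm(Tg[:3,3]-T[:3,3])
    if n is None: n=int(np.ceil(max(d/.045,np.degrees(np.linalg.norm(w))/8.2,1)))
    print('rows',n,'dist',d.round(4),'deg',np.degrees(np.linalg.norm(w)).round(2),'target tcp',Tg[:3,3].round(4))
    dw=w/n; dpw=(Tg[:3,3]-T[:3,3])/n; R=T[:3,:3].copy(); dp=[]
    for k in range(n):
        dp.append((R.T@dpw/.12).round(3).tolist()); R=R@Ro.from_rotvec(dw).as_matrix()
    print('dp',str(dp).replace(' ','')); print('twist each',np.round(np.degrees(dw)/120,4).tolist())
E
python3 - <<'E'
from pl import *
plan(mk(79.8,0,(480,15,190)),18)
E
```

```text
rows 18 dist 0.6775 deg 147.18 target tcp [0.48   0.015  0.3447]
dp [[-0.233,-0.208,0.028],[-0.201,-0.239,0.028],[-0.165,-0.265,0.028],[-0.126,-0.286,0.028],[-0.084,-0.301,0.028],[-0.04,-0.31,0.028],[0.004,-0.312,0.028],[0.049,-0.309,0.027],[0.092,-0.299,0.027],[0.133,-0.283,0.027],[0.172,-0.261,0.027],[0.208,-0.234,0.027],[0.239,-0.202,0.027],[0.265,-0.166,0.027],[0.286,-0.126,0.027],[0.301,-0.084,0.027],[0.31,-0.041,0.027],[0.312,0.004,0.027]]
twist each [-0.0001, 0.0, -0.0681]
```

>>> {"op": "apply_moves", "data": {
  "dp": [
    [-0.233, -0.208, 0.028],
    [-0.201, -0.239, 0.028],
    [-0.165, -0.265, 0.028],
    [-0.126, -0.286, 0.028],
    [-0.084, -0.301, 0.028],
    [-0.04, -0.31, 0.028],
    [0.004, -0.312, 0.028],
    [0.049, -0.309, 0.027],
    [0.092, -0.299, 0.027],
    [0.133, -0.283, 0.027]
  ],
  "twist": [
    [0, 0, -0.068],
    [0, 0, -0.068],
    [0, 0, -0.068],
    [0, 0, -0.068],
    [0, 0, -0.068],
    [0, 0, -0.068],
    [0, 0, -0.068],
    [0, 0, -0.068],
    [0, 0, -0.068],
    [0, 0, -0.068]
  ],
  "jaw": [0, 0, 0, 0, 0, 0, 0, 0, 0, 0]
}}

```text
clock: 1.1
tcp_pos: [0.3746, -0.2568, 0.3655]
orientation: [-3.105, -0.461, 0.011]
contact_force: [0.3, -0.4, 0.3]
grip_width: 0.0855
```

```bash
python3 - <<'E'
from pl import *
T,o=cur(); print(o['joints'].round(3).tolist(), o['tcp_pos'].tolist(),o['orientation'].tolist())
plan(mk(79.8,0,(480,15,190)),9)
E
```

```text
[0.845, 0.192, -0.424, 2.079, 0.103, 0.897, 0.658] [0.3745790651557532, -0.256808920175875, 0.3654749184023812] [-3.1053077512074165, -0.4608525452448554, 0.01051754337531565]
rows 9 dist 0.2923 deg 62.92 target tcp [0.48   0.015  0.3447]
dp [[0.167,-0.212,0.019],[0.191,-0.191,0.019],[0.213,-0.166,0.019],[0.232,-0.139,0.019],[0.247,-0.11,0.019],[0.258,-0.079,0.019],[0.266,-0.047,0.019],[0.27,-0.014,0.019],[0.269,0.019,0.019]]
twist each [-0.0003, 0.0002, -0.0583]
```

>>> {"op": "apply_moves", "data": {
  "dp": [
    [0.167, -0.212, 0.019],
    [0.191, -0.191, 0.019],
    [0.213, -0.166, 0.019],
    [0.232, -0.139, 0.019],
    [0.247, -0.11, 0.019],
    [0.258, -0.079, 0.019],
    [0.266, -0.047, 0.019],
    [0.27, -0.014, 0.019],
    [0.269, 0.019, 0.019]
  ],
  "twist": [
    [0, 0, -0.058],
    [0, 0, -0.058],
    [0, 0, -0.058],
    [0, 0, -0.058],
    [0, 0, -0.058],
    [0, 0, -0.058],
    [0, 0, -0.058],
    [0, 0, -0.058],
    [0, 0, -0.058]
  ],
  "jaw": [0, 0, 0, 0, 0, 0, 0, 0, 0]
}}

```text
clock: 2.0
tcp_pos: [0.4749, 0.0295, 0.3425]
orientation: [-2.362, -2.061, 0.011]
contact_force: [0.8, 0.1, 0.4]
grip_width: 0.0858
```

```bash
cat > kin.py <<'E'
import numpy as np, itertools
from scipy.spatial.transform import Rotation as Ro
from scipy.optimize import least_squares
from pl import cur
D=[([1.06790626,0.4778064,0.02234547,1.5564501,-0.01151806,1.10929561,-0.08309078],[0.25951665,-0.6228206,0.40372188],[-2.61321852,1.74211429,0.00249456522]),
([0.845,0.192,-0.424,2.079,0.103,0.897,0.658],[0.3745790651557532,-0.256808920175875,0.3654749184023812],[-3.1053077512074165,-0.4608525452448554,0.01051754337531565])]
T,o=cur(); D.append((o['joints'],o['tcp_pos'],o['orientation'])); print(o['joints'].round(3).tolist(),o['tcp_pos'].round(4),o['orientation'].round(3))
def fk(q,p,s):
    R=Ro.from_euler('z',p[0]+s[0]*q[0]); t=np.array([0,0,p[1]])
    R=R*Ro.from_euler('y',q[1]); R=R*Ro.from_euler('z',s[1]*q[2]); t=t+R.apply([p[5],0,p[2]])
    R=R*Ro.from_euler('y',q[3]); t=t+R.apply([p[6],0,0]); R=R*Ro.from_euler('z',s[2]*q[4]); t=t+R.apply([0,0,p[3]])
    R=R*Ro.from_euler('y',q[5]); R=R*Ro.from_euler('z',s[3]*q[6]+p[7]); t=t+R.apply([p[8],0,p[4]])
    return t,R
best=None
for s in itertools.product([1,-1],repeat=4):
  for off in(0,1.57,3.14,-1.57):
    def res(p):
        e=[]
        for q,t,o in D:
            a,R=fk(q,p,s); e+=list(a-t)+list((R.inv()*Ro.from_rotvec(o)).as_rotvec()*.3)
        e+=list(1e-3*np.array([p[5],p[6],p[8]]))
        return e
    k=least_squares(res,[off,.34,.5,.5,.15,0,0,0,0])
    if best is None or k.cost<best[0]: best=(k.cost,s,k.x)
print(best[0],best[1],best[2].round(4))
np.savez('/tmp/kin.npz',s=best[1],p=best[2])
E
python3 kin.py
```

```text
[0.462, 0.321, -0.765, 2.039, 0.28, 0.896, 0.978] [0.4749 0.0295 0.3425] [-2.362 -2.061  0.011]
1.1903122355652806e-06 (-1, -1, -1, -1) [-9.4000e-02  4.8034e+00  5.5590e-01  4.4270e-01  4.7683e+00 -2.6000e-03
 -8.0000e-02  3.0478e+00 -1.6000e-03]
```

```bash
python3 - <<'E'
from pl import *
plan(mk(79.8,15,(527,14,100)))
E
```

```text
rows 3 dist 0.0943 deg 15.73 target tcp [0.4876 0.0211 0.2494]
dp [[-0.018,0.041,0.258],[-0.017,0.017,0.261],[-0.017,-0.006,0.261]]
twist each [-0.0432, -0.0007, 0.0067]
```

>>> {"op": "apply_moves", "data": {
  "dp": [
    [-0.018, 0.041, 0.258],
    [-0.017, 0.017, 0.261],
    [-0.017, -0.006, 0.261],
    [0, 0, 0]
  ],
  "twist": [
    [-0.043, 0, 0.007],
    [-0.043, 0, 0.007],
    [-0.043, 0, 0.007],
    [0, 0, 0]
  ],
  "jaw": [0, 0, 0, 0]
}}

```text
clock: 2.4
tcp_pos: [0.4898, 0.0275, 0.2472]
orientation: [2.24, 1.891, 0.269]
contact_force: [-1.2, 0.7, 0.9]
grip_width: 0.0854
```

```bash
sed -i 's/^T,o=cur()/D.append(([0.462, 0.321, -0.765, 2.039, 0.28, 0.896, 0.978],[0.4749,0.0295,0.3425],[-2.362,-2.061,0.011]));T,o=cur()/' kin.py; python3 kin.py
cat > reach.py <<'E'
import numpy as np
from pl import *
k=np.load('/tmp/kin.npz'); p=k['p']; s=k['s']
from scipy.optimize import least_squares
def fk(q):
    R=Ro.from_euler('z',p[0]+s[0]*q[0]); t=np.array([0,0,p[1]])
    R=R*Ro.from_euler('y',q[1]); R=R*Ro.from_euler('z',s[1]*q[2]); t=t+R.apply([p[5],0,p[2]])
    R=R*Ro.from_euler('y',q[3]); t=t+R.apply([p[6],0,0]); R=R*Ro.from_euler('z',s[2]*q[4]); t=t+R.apply([0,0,p[3]])
    R=R*Ro.from_euler('y',q[5]); R=R*Ro.from_euler('z',s[3]*q[6]+p[7]); t=t+R.apply([p[8],0,p[4]])
    return t,R
lo=np.array([-2.96,-.34,-1.41,.24,-1.37,.17,-2.96]);hi=np.array([2.96,2.1,1.46,2.44,4.51,1.92,2.96])
def ik(T,q0):
    f=lambda q:(lambda a:np.r_[a[0]-T[:3,3],.3*(a[1].inv()*Ro.from_matrix(T[:3,:3])).as_rotvec(),1e-4*(q-q0)])(fk(q))
    o=least_squares(f,np.clip(q0,lo+.01,hi-.01),bounds=(lo,hi)); e=np.abs(o.fun[:6]).max(); return o.x,e
E
cat > c1.py <<'E'
from reach import *
T,o=cur(); q=o['joints']
for th in(0,10,15,20,25,30):
    q1,e1=ik(mk(79.8,th,(527,14,24)),q); q2,e2=ik(mk(91.5,th-55,(509,254.5,82)),q1)
    print(th,'grasp',e1.round(4),q1.round(2),'easel',e2.round(4),q2.round(2))
E
python3 c1.py
```

```text
[0.226, 0.408, -0.515, 2.184, 0.733, 0.44, 0.529] [0.4898 0.0275 0.2472] [2.24  1.891 0.269]
0.0001072676247057125 (-1, -1, -1, -1) [-0.0949  0.3274  0.5677  0.5118  0.1823 -0.0189  0.0283 -3.2356 -0.0151]
0 grasp 0.0 [ 0.31  0.66 -0.59  2.03  0.61  0.63  0.71] easel 0.0 [-0.03  1.16 -0.75  1.29  0.2   1.75  0.82]
10 grasp 0.0 [ 0.19  0.57 -0.44  2.15  0.79  0.4   0.5 ] easel 0.0 [-0.02  1.06 -0.75  1.4   0.24  1.59  0.82]
15 grasp 0.0 [ 0.03  0.54 -0.27  2.21  0.92  0.26  0.34] easel 0.0 [-0.03  1.   -0.72  1.45  0.24  1.5   0.83]
20 grasp 0.0 [ 0.12  0.55 -0.39  2.26  1.53  0.29 -0.27] easel 0.0 [ 0.13  1.1  -1.03  1.51  0.51  1.5   0.61]
25 grasp 0.0 [ 0.4   0.68 -0.76  2.31  1.88  0.56 -0.54] easel 0.0 [ 0.23  1.24 -1.29  1.57  0.76  1.55  0.41]
30 grasp 0.0 [ 0.48  0.78 -0.89  2.36  2.06  0.75 -0.67] easel 0.0 [ 0.26  1.3  -1.41  1.63  0.9   1.57  0.32]
```

```bash
python3 - <<'E'
from pl import *
plan(mk(79.8,10,(527,14,55)),3)
E
```

```text
rows 3 dist 0.0422 deg 5.52 target tcp [0.5006 0.0188 0.2073]
dp [[-0.02,0.003,0.115],[-0.02,0.007,0.115],[-0.019,0.01,0.115]]
twist each [0.0151, -0.0022, 0.0013]
```

>>> {"op": "apply_moves", "data": {
  "dp": [
    [-0.02, 0.003, 0.115],
    [-0.02, 0.007, 0.115],
    [-0.019, 0.01, 0.115],
    [0, 0, 0]
  ],
  "twist": [
    [0.015, -0.002, 0.001],
    [0.015, -0.002, 0.001],
    [0.015, -0.002, 0.001],
    [0, 0, 0]
  ],
  "jaw": [0, 0, 0, 0]
}}

```text
clock: 2.8
tcp_pos: [0.5012, 0.0196, 0.21]
orientation: [2.304, 1.938, 0.157]
contact_force: [0.7, -0.3, -0.3]
grip_width: 0.0854
```

```bash
python3 - <<'E'
from pl import *
T,o=cur(); print(o['joints'].round(2), (T[:3,3]+.1547*T[:3,2]).round(4))
for n in('side','top'):
    f=snap(n); c=f['color'][...,::-1]; c=c[130:290,150:350] if n=='side' else c[120:260,180:380]
    cv2.imwrite('pics/%s1.png'%n,cv2.resize(c,None,fx=3,fy=3,interpolation=cv2.INTER_CUBIC))
plan(mk(79.8,10,(527,14,23)),2)
E
```

```text
[ 0.25  0.51 -0.53  2.14  0.7   0.49  0.59] [0.526  0.015  0.0574]
rows 2 dist 0.0358 deg 0.52 target tcp [0.5006 0.0188 0.1753]
dp [[-0.006,-0.027,0.147],[-0.006,-0.027,0.146]]
twist each [-0.0016, -0.0001, 0.0015]
```

View pics/side1.png

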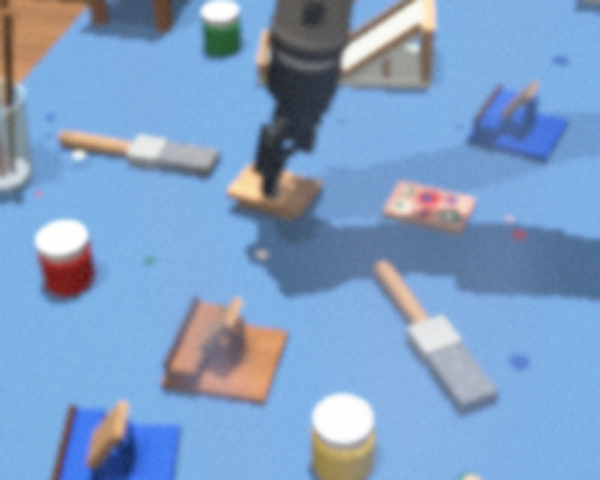

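The picture shows the fingers straddling the plaque at (275,190), with clear space around them. I go down and grip.

>>> {"op": "apply_moves", "data": {
  "dp": [
    [-0.006, -0.027, 0.147],
    [-0.006, -0.027, 0.146],
    [0, 0, 0],
    [0, 0, 0],
    [0, 0, 0],
    [0, 0, 0],
    [0, 0, 0],
    [0, 0, 0],
    [0, 0, 0]
  ],
  "twist": [
    [-0.002, 0, 0.001],
    [-0.002, 0, 0.001],
    [0, 0, 0],
    [0, 0, 0],
    [0, 0, 0],
    [0, 0, 0],
    [0, 0, 0],
    [0, 0, 0],
    [0, 0, 0]
  ],
  "jaw": [0, 0, 0, 50, 120, 255, 255, 255, 255],
  "grip_force": 25
}}

```text
clock: 3.8
tcp_pos: [0.503, 0.0195, 0.1836]
orientation: [2.295, 1.923, 0.184]
contact_force: [-0.2, -0.4, -0.5]
grip_width: 0.0592
```

```bash
python3 - <<'E'
from pl import *
T,o=cur(); print(o['joints'].round(2), (T[:3,3]+.1547*T[:3,2]).round(4), o['grip_width'])
Tg=T.copy(); Tg[2,3]+=.1; plan(Tg,4)
E
```

```text
[ 0.19  0.55 -0.45  2.15  0.79  0.42  0.49] [0.5315 0.0149 0.0316] 0.059173423576036964
rows 4 dist 0.1 deg 0.0 target tcp [0.503  0.0195 0.2836]
dp [[0.001,0.039,-0.205],[0.001,0.039,-0.205],[0.001,0.039,-0.205],[0.001,0.039,-0.205]]
twist each [0.0, 0.0, 0.0]
```

>>> {"op": "apply_moves", "data": {
  "dp": [
    [0, 0.039, -0.2],
    [0, 0.039, -0.2],
    [0, 0.039, -0.2],
    [0, 0.039, -0.2],
    [0, 0, 0]
  ],
  "twist": [
    [0, 0, 0],
    [0, 0, 0],
    [0, 0, 0],
    [0, 0, 0],
    [0, 0, 0]
  ],
  "jaw": [255, 255, 255, 255, 255]
}}

```text
clock: 4.3
tcp_pos: [0.5029, 0.0194, 0.2837]
orientation: [2.296, 1.926, 0.18]
contact_force: [0.0, 0.0, 0.0]
grip_width: 0.0593
```

```bash
python3 - <<'E'
from pl import *
T,o=cur(); print(o['joints'].round(2), (T[:3,3]+.1547*T[:3,2]).round(4), o['grip_width'])
for n in('side','top'):
    f=snap(n); c=f['color'][...,::-1]; c=c[90:250,130:330] if n=='side' else c[120:260,180:380]
    cv2.imwrite('pics/%s2.png'%n,cv2.resize(c,None,fx=3,fy=3,interpolation=cv2.INTER_CUBIC))
E
```

```text
[ 0.36  0.4  -0.65  2.1   0.54  0.62  0.74] [0.5308 0.0149 0.1316] 0.05925573213299347
```

View pics/side2.png

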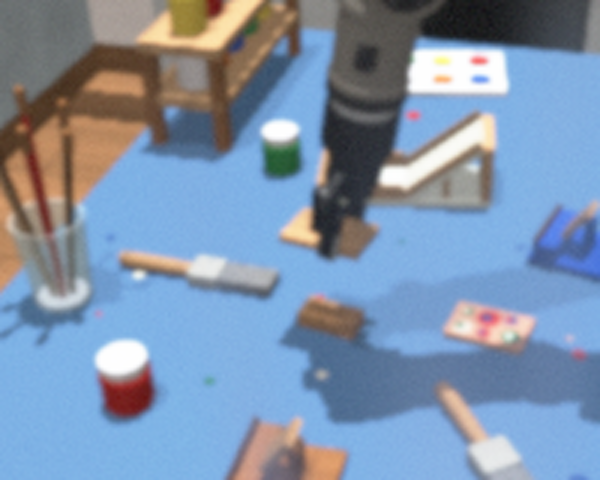

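View pics/top2.png

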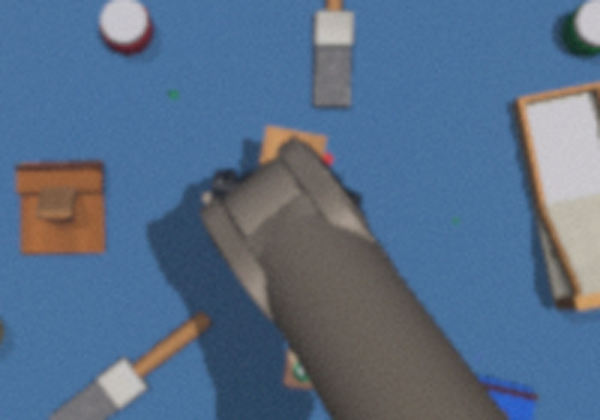

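The plaque is held at (325,235) in the side crop, and the stand is empty at (330,318). I measure how it sits in the hand.

```bash
cat > pm.py <<'E'
from h import *
def woodpts(n,box):
    f=load(n); A=cloud(f); c=f['color'].astype(int); m=np.ones(A.shape[:2],bool)
    for i in range(3): m&=(A[...,i]>box[2*i])&(A[...,i]<box[2*i+1])
    m&=(f['z_map']>0); hsv=cv2.cvtColor(f['color'],cv2.COLOR_RGB2HSV); 
    m&=(hsv[...,0]<25)&(hsv[...,1]>50)
    return A[m],m
E
python3 - <<'E'
from pm import *
X,m=woodpts('side',(.46,.62,-.06,.09,.09,.16)); print(len(X),X.mean(0).round(4))
c=X.mean(0); u,s_,v=np.linalg.svd(X-c); n=v[2]*np.sign(v[2][2]); print('normal',n.round(3), 'resid',np.std((X-c)@n).round(4))
i=abs((X-c)@n)<.003; X=X[i]; print(len(X)); b=cv2.minAreaRect((X[:,:2]*1000).astype(np.float32)); print(b)
print(np.sort(X[:,0])[[0,5,-6,-1]],np.sort(X[:,1])[[0,5,-6,-1]])
E
```

```text
175 [0.5441 0.0193 0.1307]
normal [ 0.005 -0.012  1.   ] resid 0.0019
165
((543.4764404296875, 12.680242538452148), (61.001224517822266, 86.2393798828125), 81.56819152832031)
[0.49909321 0.50287542 0.58521041 0.58946543] [-0.0190413  -0.014118    0.04522969  0.04830787]
```

```bash
cat > easel.py <<'E'
from reach import *
def plaque0():
    a=np.radians(-10.2); T=np.eye(4); T[:3,:3]=Ro.from_euler('z',a).as_matrix(); T[:3,3]=[.542,.012,.126]; return T
Tt=np.eye(4); Tt[:3,:3]=Ro.from_rotvec([2.296,1.926,0.18]).as_matrix(); Tt[:3,3]=[.5029,.0194,.2837]
H=np.linalg.inv(plaque0())@Tt   # tool in plaque frame
a=np.radians(1.5); e=np.array([np.cos(a),np.sin(a),0]); t=np.radians(55); Z=np.array([0,0,1.])
toe=np.array([.5430,.2545,.030])
def tgt(ds,dn,tilt=55,up=0):
    t=np.radians(55); s=-e*np.cos(t)+Z*np.sin(t); n=e*np.sin(t)+Z*np.cos(t); 
    c=toe+ds*s+dn*n+up*Z
    t=np.radians(tilt); x=e*np.cos(t)-Z*np.sin(t); z=e*np.sin(t)+Z*np.cos(t)
    T=np.eye(4); T[:3,:3]=np.c_[x,np.cross(z,x),z]; T[:3,3]=c; return T@H
if __name__=='__main__':
    print('tool in plaque',H.round(3))
    q=cur()[1]['joints']
    for A in(tgt(.06,.05,up=.03),tgt(.047,.007)):
        qq,er=ik(A,q); print(er.round(5),qq.round(2))
    plan(tgt(.06,.05,up=.03))
E
python3 easel.py
```

```text
tool in plaque [[-0.003  0.983  0.183 -0.04 ]
 [ 1.     0.003  0.003  0.   ]
 [ 0.002  0.183 -0.983  0.158]
 [ 0.     0.     0.     1.   ]]
0.0 [-0.03  1.01 -0.75  1.3   0.21  1.71  0.83]
0.0 [-0.03  1.05 -0.73  1.38  0.23  1.59  0.84]
rows 7 dist 0.285 deg 55.87 target tcp [0.6559 0.2578 0.2609]
dp [[0.312,0.125,0.047],[0.308,0.139,0.027],[0.304,0.15,0.005],[0.3,0.157,-0.019],[0.295,0.162,-0.043],[0.29,0.163,-0.068],[0.285,0.16,-0.092]]
twist each [0.065, -0.004, -0.0137]
```

```bash
python3 - <<'E'
from easel import *
plan(tgt(.06,.05,up=.03),10)
E
```

```text
rows 10 dist 0.285 deg 55.87 target tcp [0.6559 0.2578 0.2609]
dp [[0.218,0.087,0.033],[0.217,0.094,0.023],[0.215,0.1,0.013],[0.213,0.105,0.002],[0.211,0.109,-0.01],[0.208,0.112,-0.022],[0.206,0.113,-0.034],[0.203,0.114,-0.046],[0.201,0.113,-0.058],[0.198,0.111,-0.069]]
twist each [0.0455, -0.0028, -0.0096]
```

>>> {"op": "apply_moves", "data": {
  "dp": [
    [0.218, 0.087, 0.033],
    [0.217, 0.094, 0.023],
    [0.215, 0.1, 0.013],
    [0.213, 0.105, 0.002],
    [0.211, 0.109, -0.01],
    [0.208, 0.112, -0.022],
    [0.206, 0.113, -0.034],
    [0.203, 0.114, -0.046],
    [0.201, 0.113, -0.058],
    [0.198, 0.111, -0.069],
    [0, 0, 0]
  ],
  "twist": [
    [0.0455, -0.003, -0.01],
    [0.0455, -0.003, -0.01],
    [0.0455, -0.003, -0.01],
    [0.0455, -0.003, -0.01],
    [0.0455, -0.003, -0.01],
    [0.0455, -0.003, -0.01],
    [0.0455, -0.003, -0.01],
    [0.0455, -0.003, -0.01],
    [0.0455, -0.003, -0.01],
    [0.0455, -0.003, -0.01],
    [0, 0, 0]
  ],
  "jaw": [255, 255, 255, 255, 255, 255, 255, 255, 255, 255, 255]
}}

```text
clock: 5.5
tcp_pos: [0.6522, 0.2632, 0.2301]
orientation: [-1.7, -1.761, 0.805]
contact_force: [-0.6, 0.7, -1.9]
grip_width: 0.0592
```

```bash
python3 - <<'E'
from easel import *
T,o=cur(); print(o['joints'].round(2),o['grip_width'])
P=T@np.linalg.inv(H); print('plaque',P.round(3))
for n in('side','top'):
    f=snap(n); c=f['color'][...,::-1]; c=c[160:320,150:350] if n=='side' else c[120:260,120:320]
    cv2.imwrite('pics/%s3.png'%n,cv2.resize(c,None,fx=3,fy=3,interpolation=cv2.INTER_CUBIC))
plan(tgt(.055,.02),3)
plan(tgt(.047,.007),4)
E
```

```text
[-0.03  1.04 -0.73  1.25  0.14  1.75  0.87] 0.05918862213469595
plaque [[ 0.517 -0.042  0.855  0.538]
 [ 0.006  0.999  0.045  0.256]
 [-0.856 -0.018  0.517  0.115]
 [ 0.     0.     0.     1.   ]]
rows 3 dist 0.0287 deg 3.86 target tcp [0.6342 0.2572 0.2096]
dp [[-0.006,0.012,0.078],[-0.006,0.011,0.079],[-0.007,0.009,0.079]]
twist each [-0.01, 0.0038, -0.0009]
rows 4 dist 0.0435 deg 3.86 target tcp [0.6281 0.2571 0.1956]
dp [[-0.004,0.023,0.088],[-0.004,0.021,0.088],[-0.005,0.02,0.088],[-0.005,0.018,0.089]]
twist each [-0.0075, 0.0029, -0.0007]
```

View pics/side3.png

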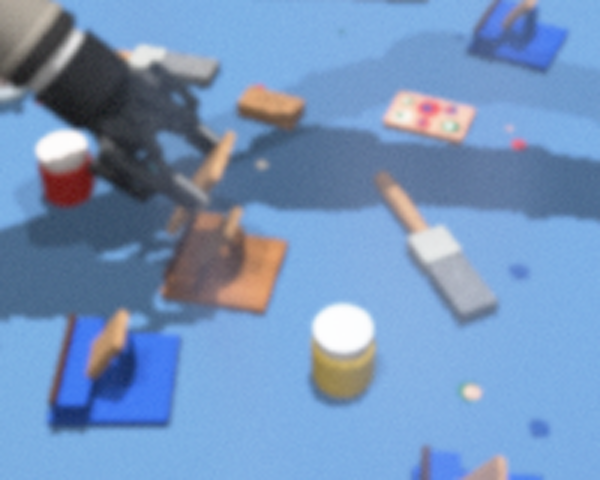

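View pics/top3.png

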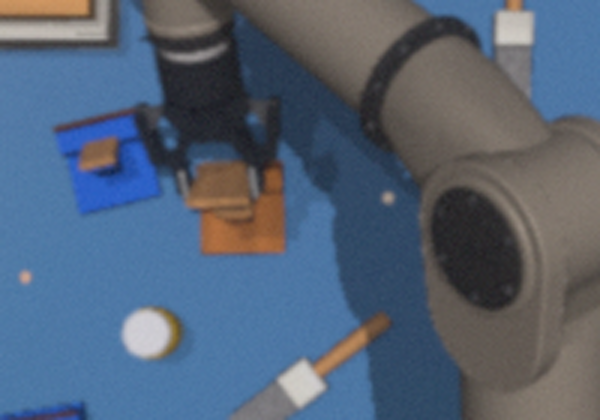

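```bash
python3 - <<'E'
from pm import *
from pl import cur
from easel import H
T,o=cur(); Pl=T@np.linalg.inv(H)
for n in('top','side'):
    X,m=woodpts(n,(.47,.60,.2,.31,.076,.17)); 
    L=(X-Pl[:3,3])@Pl[:3,:3]*1000
    print(n,len(X),'local mean',L.mean(0).round(1),'pct x',np.percentile(L[:,0],[1,5,95,99]).round(1),'y',np.percentile(L[:,1],[1,5,95,99]).round(1),'z',np.percentile(L[:,2],[5,50,95]).round(1))
E
```

```text
top 277 local mean [-10.9   3.1   2.5] pct x [-44.7 -43.2  35.   40.8] y [-40.  -25.   29.9  32.3] z [-3.1  3.   4.9]
side 94 local mean [-30.7   5.4   1.5] pct x [-44.3 -43.8  -1.4  10.4] y [-27.8 -21.4  31.8  32.9] z [-3.3  2.8  3.4]
```

>>> {"op": "apply_moves", "data": {
  "dp": [
    [-0.004, 0.023, 0.088],
    [-0.004, 0.021, 0.088],
    [-0.005, 0.02, 0.088],
    [-0.005, 0.018, 0.08],
    [0, 0, 0]
  ],
  "twist": [
    [-0.0075, 0.003, -0.001],
    [-0.0075, 0.003, -0.001],
    [-0.0075, 0.003, -0.001],
    [-0.0075, 0.003, -0.001],
    [0, 0, 0]
  ],
  "jaw": [255, 255, 255, 255, 255]
}}

```text
clock: 6.1
tcp_pos: [0.6269, 0.2508, 0.1949]
orientation: [-1.757, -1.797, 0.725]
contact_force: [0.3, 1.0, 0.2]
grip_width: 0.0594
```

```bash
cat > st.py <<'E'
from easel import *
import sys
T,o=cur(); print(o['joints'].round(2),o['grip_width'],o['contact_force'].round(2))
P=T@np.linalg.inv(H); t=np.radians(55); s=-e*np.cos(t)+Z*np.sin(t); n=e*np.sin(t)+Z*np.cos(t); d=P[:3,3]-toe
print('ds',d@s,'dn',d@n,'tilt',np.degrees(np.arccos(P[2,2])),'lat',d@np.cross(s,n))
bl=P@np.array([.045,0,-.004,1]); tp=P@np.array([-.045,0,-.004,1]); print('bottom edge',bl[:3].round(4),'print face at top',tp[:3].round(4))
E
python3 - <<'E'
exec(open('st.py').read())
for n_ in('side','top'):
    f=snap(n_); c=f['color'][...,::-1]; c=c[200:280,190:290] if n_=='side' else c[140:220,150:250]
    cv2.imwrite('pics/%s4.png'%n_,cv2.resize(c,None,fx=6,fy=6,interpolation=cv2.INTER_CUBIC))
plan(tgt(.046,.0055),2)
E
```

```text
[-0.    1.02 -0.72  1.37  0.18  1.59  0.88] 0.05938693724055683 [0.3  0.99 0.15]
ds 0.04548932457765924 dn 0.006005246313938134 tilt 54.36297686142913 lat -0.006603101872302261
bottom edge [0.545  0.2476 0.0318] print face at top [0.4925 0.2469 0.1049]
rows 2 dist 0.0065 deg 0.78 target tcp [0.6274 0.2571 0.1939]
dp [[0.026,0.004,0.006],[0.026,0.004,0.006]]
twist each [0.0028, 0.0004, -0.0016]
```

View pics/side4.png

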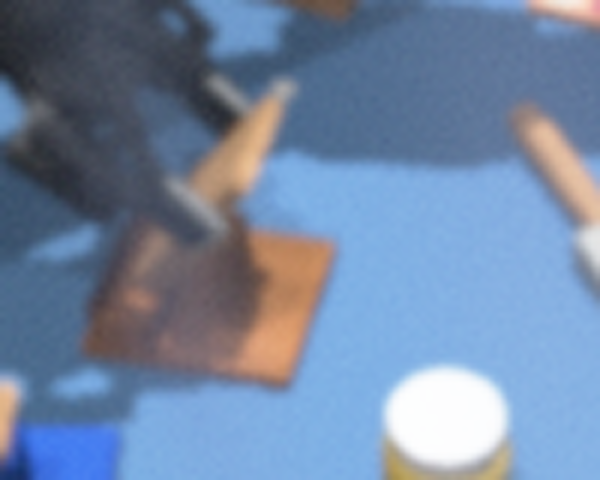

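The plaque stands in the easel at (240,140), close to the back. I shift it sideways by 5 mm and let go.

>>> {"op": "apply_moves", "data": {
  "dp": [
    [0.024, 0, 0.004],
    [0.024, 0, 0.004],
    [0, 0, 0],
    [0, 0, 0],
    [0, 0, 0],
    [0, 0, 0],
    [0, 0, 0],
    [0, 0, 0]
  ],
  "twist": [
    [0.003, 0, -0.001],
    [0.003, 0, -0.001],
    [0, 0, 0],
    [0, 0, 0],
    [0, 0, 0],
    [0, 0, 0],
    [0, 0, 0],
    [0, 0, 0]
  ],
  "jaw": [255, 255, 255, 60, 50, 40, 20, 10]
}}

```text
clock: 7.0
tcp_pos: [0.6281, 0.2566, 0.1963]
orientation: [-1.747, -1.792, 0.732]
contact_force: [-0.1, -0.1, -0.5]
grip_width: 0.0822
```

```bash
python3 - <<'E'
exec(open('st.py').read())
for n_ in('side','top'):
    f=snap(n_); c=f['color'][...,::-1]; c=c[200:280,190:290] if n_=='side' else c[140:220,150:250]
    cv2.imwrite('pics/%s5.png'%n_,cv2.resize(c,None,fx=6,fy=6,interpolation=cv2.INTER_CUBIC))
E
```

```text
[-0.01  1.03 -0.73  1.36  0.17  1.6   0.88] 0.08217037142222441 [-0.11 -0.12 -0.52]
ds 0.04743340807040574 dn 0.0074609751223135455 tilt 54.95733786731244 lat -0.0008271304273950301
bottom edge [0.5445 0.2535 0.034 ] print face at top [0.4928 0.2525 0.1077]
```

View pics/side5.png

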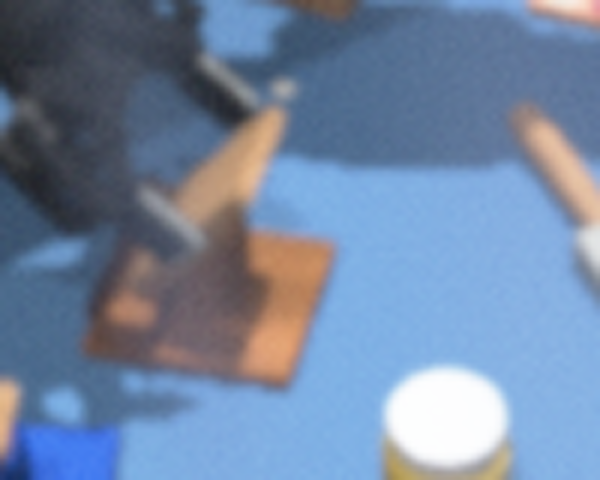

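View pics/top5.png

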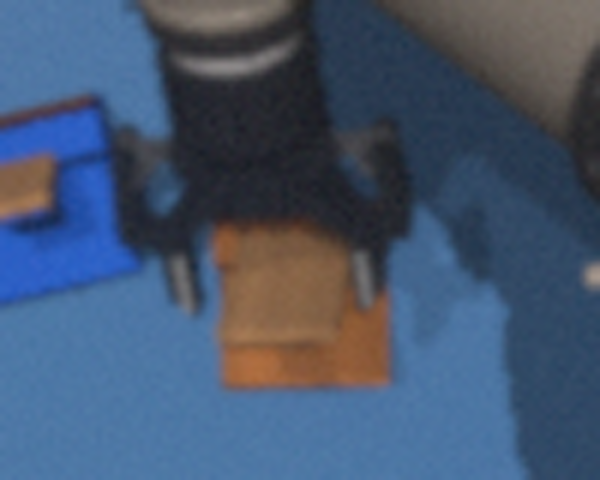

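Released: the plaque leans freely (side crop 235,160, top crop 285,285) with a gap on both sides of it. I back off along the tool axis.

>>> {"op": "apply_moves", "data": {
  "dp": [
    [0, 0, -0.2],
    [0, 0, -0.3],
    [0, 0, -0.35],
    [0, 0, -0.35],
    [0, 0, 0]
  ],
  "twist": [
    [0, 0, 0],
    [0, 0, 0],
    [0, 0, 0],
    [0, 0, 0],
    [0, 0, 0]
  ],
  "jaw": [0, 0, 0, 0, 0]
}}

```text
clock: 7.6
tcp_pos: [0.7317, 0.259, 0.3006]
orientation: [-1.747, -1.791, 0.729]
contact_force: [-0.9, 0.1, 0.4]
grip_width: 0.0855
```

```bash
python3 - <<'E'
from pm import *
f=snap('top'); snap('side')
from pl import cur
T,o=cur(); print(o['joints'].tolist(),o['tcp_pos'].tolist(),o['orientation'].tolist())
for n in('top','side'):
    X,m=woodpts(n,(.47,.60,.2,.31,.05,.17)); c0=X.mean(0); v=np.linalg.svd(X-c0)[2][2]; v*=np.sign(v[2]); print(n,len(X),c0.round(4),'normal',v.round(3))
    a=np.radians(1.5); e=np.array([np.cos(a),np.sin(a),0]);t=np.radians(55);Z=np.array([0,0,1]);s=-e*np.cos(t)+Z*np.sin(t); nn=e*np.sin(t)+Z*np.cos(t); toe=np.array([.543,.2545,.03])
    L=np.c_[(X-toe)@s,(X-toe)@nn,(X-toe)@np.cross(s,nn)]*1000
    for k in range(3): print(np.percentile(L[:,k],[1,5,50,95,99]).round(1))
E
sed -i '/^T,o=cur()/!b' kin.py; cat > kin2.py <<'E'
E
```

```text
[-0.08732421322576249, 1.0387482285668637, -0.6615022623871326, 0.9970592964251405, 0.13224333284241724, 1.9152297313944056, 0.9296674467919633] [0.7285480576543472, 0.25874269449250664, 0.2966975553403947] [-1.7406257109588739, -1.789236132024361, 0.7434816427270314]
top 298 [0.516  0.2521 0.0814] normal [0.76  0.005 0.65 ]
[18.  21.7 58.4 87.7 89.7]
[-1.8  0.7  7.7 11.3 12.3]
[-30.5 -29.4  -2.1  25.9  29.1]
side 188 [0.5121 0.2575 0.0851] normal [0.765 0.024 0.643]
[17.8 23.6 65.2 89.1 89.7]
[-12.3  -0.1   7.4  10.3  10.9]
[-26.8 -23.1   3.2  27.9  29.5]
```

```bash
cat > kin2.py <<'E'
import re
s=open('kin.py').read()
s=s.replace("T,o=cur();","""
D+=[([0.226, 0.408, -0.515, 2.184, 0.733, 0.44, 0.529],[0.4898,0.0275,0.2472],[2.24,1.891,0.269]),([0.36,0.4,-0.65,2.1,0.54,0.62,0.74],[.5029,.0194,.2837],[2.296,1.926,0.18]),([-0.01,1.03,-0.73,1.36,0.17,1.6,0.88],[0.6281,0.2566,0.1963],[-1.747,-1.792,0.732])]
T,o=cur();""",1)
open('kin3.py','w').write(s)
E
python3 kin2.py; python3 kin3.py
python3 - <<'E'
from pm import *
a=np.radians(1.5); e=np.array([np.cos(a),np.sin(a),0]);t=np.radians(55);Z=np.array([0,0,1]);s=-e*np.cos(t)+Z*np.sin(t); nn=e*np.sin(t)+Z*np.cos(t); toe=np.array([.543,.2545,.03]); l=np.cross(s,nn)
for n in('top','side'):
    X,m=woodpts(n,(.47,.60,.2,.31,.03,.17)); m=cv2.erode(m.astype(np.uint8),np.ones((3,3)))>0
    A=cloud(load(n))[m]; L=(A-toe)@np.c_[s,nn,l]*1000; L=L[(L[:,0]>45)&(abs(L[:,2])<28)&(L[:,0]<88)]
    for _ in range(4):
        M=np.c_[L[:,0],L[:,2],np.ones(len(L))]; c=np.linalg.lstsq(M,L[:,1],rcond=None)[0]; L=L[abs(M@c-L[:,1])<2.5]
    print(n,len(L),c.round(3),'dn at ds=75:',(c[0]*75+c[2]).round(1),'tilt',55+np.degrees(np.arctan(-c[0])))
E
```

```text
[-0.087, 1.039, -0.662, 0.997, 0.132, 1.915, 0.93] [0.7285 0.2587 0.2967] [-1.741 -1.789  0.743]
0.000725853818594426 (-1, -1, -1, -1) [-0.0817  0.3102  0.5733  0.4786  0.1827  0.007   0.0324 -3.2143 -0.0163]
top 130 [-7.5000e-02  4.0000e-03  1.2309e+01] dn at ds=75: 6.7 tilt 59.279157905398996
side 68 [-0.078  0.013 12.603] dn at ds=75: 6.8 tilt 59.43174612119179
```

```bash
cat > g2.py <<'E'
from reach import *
from easel import toe,e,Z
def g2(ds,dn,lat=0,tilt=55.,roll=0.):
    t=np.radians(55); s0=-e*np.cos(t)+Z*np.sin(t); n0=e*np.sin(t)+Z*np.cos(t)
    t=np.radians(tilt); n=e*np.sin(t)+Z*np.cos(t); z=-(-e*np.cos(t)+Z*np.sin(t)); x=n; y=np.cross(z,x)
    T=np.eye(4); R=np.c_[x,y,z]@Ro.from_euler('x',roll,degrees=True).as_matrix(); T[:3,:3]=R
    G=toe+ds*s0+dn*n0+lat*np.cross(s0,n0); T[:3,3]=G-.1547*R[:,2]; return T
if __name__=='__main__':
    q=cur()[1]['joints']
    for tilt in(55,58):
      for roll in(0,):
        for ds in(.08,.14,.18):
            for q0 in (q,np.array([.2,.5,-.5,1.9,.5,.5,-.5])):
                qq,er=ik(g2(ds,.004,tilt=tilt,roll=roll),q0); print(tilt,roll,ds,er.round(4),qq.round(2))
E
python3 g2.py
```

```text
55 0 0.08 0.0 [ 0.24  1.02 -1.41  2.3   1.84  1.33 -2.12]
55 0 0.08 0.0 [-0.07  0.55 -0.82  2.3   1.77  0.74 -2.28]
55 0 0.14 0.0 [ 0.25  0.76 -1.41  2.33  1.66  1.15 -2.13]
55 0 0.14 0.0 [-0.21  0.34 -0.68  2.33  1.54  0.59 -2.15]
55 0 0.18 0.0 [-0.18  0.23 -0.73  2.34  1.36  0.57 -2.01]
55 0 0.18 0.0 [-0.27  0.21 -0.63  2.34  1.34  0.54 -2.  ]
58 0 0.08 0.0 [ 0.26  1.   -1.41  2.27  1.77  1.27 -2.06]
58 0 0.08 0.0 [-0.14  0.5  -0.71  2.27  1.65  0.62 -2.17]
58 0 0.14 0.0 [ 0.17  0.52 -1.17  2.3   1.52  0.84 -2.05]
58 0 0.14 0.0 [-0.29  0.31 -0.56  2.3   1.38  0.51 -1.99]
58 0 0.18 0.0 [-0.34  0.2  -0.52  2.31  1.17  0.5  -1.81]
58 0 0.18 0.0 [-0.3   0.2  -0.56  2.31  1.18  0.51 -1.82]
```

```bash
cat > g2.py <<'E'
from reach import *
from easel import toe,e,Z
def g2(ds,dn,lat=0,tilt=50.7):
    t=np.radians(55); s0=-e*np.cos(t)+Z*np.sin(t); n0=e*np.sin(t)+Z*np.cos(t)
    t=np.radians(tilt); n=e*np.sin(t)+Z*np.cos(t); z=-(-e*np.cos(t)+Z*np.sin(t)); x=-n; y=np.cross(z,x)
    T=np.eye(4); R=np.c_[x,y,z]; T[:3,:3]=R
    G=toe+ds*s0+dn*n0+lat*np.cross(s0,n0); T[:3,3]=G-.1547*R[:,2]; return T
O=np.array([.5314,-.2995,0]); b=np.radians(10.5); d=np.array([np.cos(b),np.sin(b),0])
def rampT(xr,phi,up=0.,L=.080,lat=0.,hn=0.):
    """bottom edge (mid thickness) above slope point ramp x=xr (m), plane angle phi, raised up; L: G to bottom edge"""
    p=np.radians(phi); z=d*np.cos(p)-Z*np.sin(p); x=d*np.sin(p)+Z*np.cos(p)
    B=O-xr*d+Z*(.010+(xr-.001)*.7813+up)+lat*np.array([d[1],-d[0],0])
    R=np.c_[x,np.cross(z,x),z]; T=np.eye(4); T[:3,:3]=R; T[:3,3]=B-L*z-.1547*z+hn*x; return T
if __name__=='__main__':
    q=cur()[1]['joints']
    for ds in(.2,.14,.08):
        qq,er=ik(g2(ds,.003),np.array([-.1,.4,-.6,2.1,1.,.7,1.5])); print(ds,er.round(4),qq.round(2))
    q0=qq
    for phi in(55,60,65,70):
        for up in(.1,0.01):
            for qs in(qq,np.array([.8,.5,.3,2,-.5,.7,1.5])):
                q3,er=ik(rampT(.028,phi,up),qs); print(phi,up,er.round(4),q3.round(2))
E
python3 g2.py
```

```text
0.2 0.0 [-0.28  0.22 -0.76  2.44  1.53  0.66  0.84]
0.14 0.0 [-0.21  0.43 -0.8   2.42  1.78  0.78  0.68]
0.08 0.0 [-0.16  0.63 -0.81  2.39  1.96  0.9   0.61]
55 0.1 0.0 [ 1.83  0.71 -1.41  2.16  0.56  0.46  0.37]
55 0.1 0.0 [ 0.75  0.26  0.06  2.16 -1.    0.66  1.8 ]
55 0.01 0.0 [ 1.72  0.87 -1.26  2.21  1.02  0.35  0.03]
55 0.01 0.0 [ 0.82  0.43 -0.02  2.21 -1.28  0.55  2.14]
60 0.1 0.0 [ 1.77  0.69 -1.41  2.11  0.6   0.56  0.28]
60 0.1 0.0 [ 0.67  0.25  0.09  2.11 -0.82  0.65  1.58]
60 0.01 0.0 [ 1.65  0.82 -1.25  2.17  0.94  0.44  0.04]
60 0.01 0.0 [ 0.8   0.41 -0.07  2.17 -1.03  0.48  1.85]
65 0.1 0.0 [ 1.7   0.68 -1.41  2.06  0.65  0.67  0.2 ]
65 0.1 0.0 [ 0.59  0.25  0.12  2.06 -0.64  0.67  1.37]
65 0.01 0.0 [ 1.58  0.77 -1.22  2.12  0.86  0.52  0.06]
65 0.01 0.0 [ 0.68  0.4   0.01  2.12 -0.82  0.5   1.59]
70 0.1 0.0 [ 1.63  0.69 -1.41  2.01  0.7   0.79  0.12]
70 0.1 0.0 [ 0.5   0.27  0.16  2.01 -0.49  0.71  1.19]
70 0.01 0.0 [ 1.48  0.72 -1.16  2.07  0.78  0.59  0.09]
70 0.01 0.0 [ 0.54  0.4   0.11  2.07 -0.65  0.54  1.37]
```

```bash
python3 - <<'E'
from g2 import *
A=mk(181.5,0,(480,252,215)); print(ik(A,np.array([-.1,.4,-.6,2.1,.6,.7,1.5])))
plan(A,14)
E
```

```text
(array([ 0.1511917 ,  0.39367813, -0.91599161,  1.93076321,  0.37103206,
        0.99567973,  2.24224771]), np.float64(3.2939544065073157e-08))
rows 14 dist 0.2591 deg 98.34 target tcp [0.48   0.252  0.3697]
dp [[0.0,-0.135,0.074],[0.018,-0.138,0.067],[0.035,-0.138,0.06],[0.052,-0.136,0.052],[0.068,-0.131,0.044],[0.083,-0.125,0.035],[0.098,-0.117,0.026],[0.11,-0.107,0.016],[0.121,-0.095,0.007],[0.131,-0.082,-0.003],[0.138,-0.067,-0.012],[0.144,-0.051,-0.021],[0.147,-0.035,-0.029],[0.149,-0.018,-0.037]]
twist each [-0.021, -0.0208, -0.0505]
```

>>> {"op": "apply_moves", "data": {
  "dp": [
    [0.0, -0.135, 0.074],
    [0.018, -0.138, 0.067],
    [0.035, -0.138, 0.06],
    [0.052, -0.136, 0.052],
    [0.068, -0.131, 0.044],
    [0.083, -0.125, 0.035],
    [0.098, -0.117, 0.026],
    [0.11, -0.107, 0.016],
    [0.121, -0.095, 0.007],
    [0.131, -0.082, -0.003],
    [0.138, -0.067, -0.012],
    [0.144, -0.051, -0.021],
    [0.147, -0.035, -0.029],
    [0.149, -0.018, -0.037],
    [0, 0, 0]
  ],
  "twist": [
    [-0.021, -0.021, -0.05],
    [-0.021, -0.021, -0.05],
    [-0.021, -0.021, -0.05],
    [-0.021, -0.021, -0.05],
    [-0.021, -0.021, -0.05],
    [-0.021, -0.021, -0.05],
    [-0.021, -0.021, -0.05],
    [-0.021, -0.021, -0.05],
    [-0.021, -0.021, -0.05],
    [-0.021, -0.021, -0.05],
    [-0.021, -0.021, -0.05],
    [-0.021, -0.021, -0.05],
    [-0.021, -0.021, -0.05],
    [-0.021, -0.021, -0.05],
    [0, 0, 0]
  ],
  "jaw": [0, 0, 0, 0, 0, 0, 0, 0, 0, 0, 0, 0, 0, 0, 0]
}}

```text
clock: 9.2
tcp_pos: [0.4489, 0.2367, 0.3516]
orientation: [0.165, -3.122, 0.034]
contact_force: [-0.5, -0.4, 0.3]
grip_width: 0.0852
```

```bash
python3 - <<'E'
from g2 import *
T,o=cur(); print(o['joints'].round(2),T.round(3))
for dd in(.14,.08):
  print(ik(g2(dd,.003,tilt=54),o['joints']))
plan(g2(.14,.003,tilt=54),8)
E
```

```text
[ 0.34  0.57 -1.24  1.94  0.61  1.11  2.08] [[-0.994 -0.105 -0.014  0.449]
 [-0.105  0.994 -0.022  0.237]
 [ 0.016 -0.021 -1.     0.352]
 [ 0.     0.     0.     1.   ]]
(array([ 0.14163611,  0.6989745 , -1.29677053,  2.39440049,  1.7067391 ,
        1.09692446,  0.86198571]), np.float64(9.135938383860722e-08))
(array([ 0.13254194,  0.8970211 , -1.2423641 ,  2.36165693,  1.87505709,
        1.20352675,  0.85184163]), np.float64(9.328132067698016e-08))
rows 8 dist 0.1103 deg 37.18 target tcp [0.3743 0.2501 0.2716]
dp [[0.074,0.024,0.084],[0.081,0.023,0.078],[0.087,0.022,0.071],[0.093,0.021,0.064],[0.098,0.02,0.056],[0.103,0.019,0.048],[0.106,0.018,0.04],[0.109,0.017,0.031]]
twist each [0.0002, -0.0384, 0.005]
```

```bash
python3 - <<'E'
from g2 import *
plan(g2(.14,.003,tilt=56),8)
E
```

```text
rows 8 dist 0.1051 deg 35.19 target tcp [0.3787 0.2502 0.2747]
dp [[0.07,0.023,0.081],[0.076,0.023,0.075],[0.082,0.022,0.069],[0.087,0.021,0.063],[0.092,0.02,0.056],[0.096,0.019,0.049],[0.1,0.018,0.041],[0.103,0.017,0.034]]
twist each [0.0002, -0.0363, 0.005]
```

>>> {"op": "apply_moves", "data": {
  "dp": [
    [0.07, 0.023, 0.081],
    [0.076, 0.023, 0.075],
    [0.082, 0.022, 0.069],
    [0.087, 0.021, 0.063],
    [0.092, 0.02, 0.056],
    [0.096, 0.019, 0.049],
    [0.1, 0.018, 0.041],
    [0.103, 0.017, 0.034],
    [0, 0, 0]
  ],
  "twist": [
    [0, -0.036, 0.005],
    [0, -0.036, 0.005],
    [0, -0.036, 0.005],
    [0, -0.036, 0.005],
    [0, -0.036, 0.005],
    [0, -0.036, 0.005],
    [0, -0.036, 0.005],
    [0, -0.036, 0.005],
    [0, 0, 0]
  ],
  "jaw": [60, 60, 60, 60, 60, 60, 60, 60, 60]
}}

```text
clock: 10.1
tcp_pos: [0.3751, 0.2439, 0.2652]
orientation: [-0.004, 2.545, -0.005]
contact_force: [0.4, -0.3, -0.0]
grip_width: 0.065
```

```bash
cat > s2.py <<'E'
from g2 import *
def rep(tilt=50.7):
    T,o=cur(); print('j',o['joints'].round(2),'w',o['grip_width'].round(4))
    t=np.radians(55); s0=-e*np.cos(t)+Z*np.sin(t); n0=e*np.sin(t)+Z*np.cos(t); l=np.cross(s0,n0); G=T[:3,3]+.1547*T[:3,2]-toe
    print('ds',(G@s0).round(4),'dn',(G@n0).round(4),'lat',(G@l).round(4),'tool x in s,n,l',(T[:3,0]@np.c_[s0,n0,l]).round(3),'z',(T[:3,2]@np.c_[s0,n0,l]).round(3)); return T
E
python3 - <<'E'
from s2 import *
rep(); plan(g2(.08,.003,tilt=55),4)
E
```

```text
Traceback (most recent call last):
  File "s2.py", line 3, in rep
    T,o=cur(); print('j',o['joints'].round(2),'w',o['grip_width'].round(4))
                                                  ^^^^^^^^^^^^^^^^^^^^^
AttributeError: 'float' object has no attribute 'round'
```

```bash
sed -i "s/o\['grip_width'\].round(4)/round(o['grip_width'],4)/" s2.py; python3 - <<'E'
from s2 import *
rep(); plan(g2(.08,.003,tilt=55),4)
E
```

```text
j [-0.06  0.42 -0.92  2.32  1.49  0.78  1.01] w 0.065
ds 0.1345 dn -0.005 lat -0.009 tool x in s,n,l [ 0.014 -1.     0.017] z [-1.    -0.014 -0.018]
rows 4 dist 0.0551 deg 1.64 target tcp [0.4109 0.251  0.224 ]
dp [[-0.013,0.015,0.113],[-0.013,0.015,0.113],[-0.013,0.014,0.113],[-0.012,0.014,0.113]]
twist each [-0.0021, -0.0017, -0.0021]
```

>>> {"op": "apply_moves", "data": {
  "dp": [
    [-0.014, 0.015, 0.113],
    [-0.014, 0.015, 0.113],
    [-0.014, 0.014, 0.113],
    [-0.014, 0.014, 0.113],
    [0, 0, 0]
  ],
  "twist": [
    [-0.002, -0.005, -0.002],
    [-0.002, -0.005, -0.002],
    [-0.002, -0.005, -0.002],
    [-0.002, -0.005, -0.002],
    [0, 0, 0]
  ],
  "jaw": [60, 60, 60, 60, 60]
}}

```text
clock: 10.6
tcp_pos: [0.4154, 0.2494, 0.2224]
orientation: [-0.028, 2.511, -0.005]
contact_force: [0.6, 0.4, -0.1]
grip_width: 0.0654
```

```bash
python3 - <<'E'
from s2 import *
rep(); plan(g2(.08,.003,tilt=53),1)
for n_ in('side','top'):
    f=snap(n_); c=f['color'][...,::-1]; c=c[180:280,170:295] if n_=='side' else c[140:220,150:250]
    cv2.imwrite('pics/%s6.png'%n_,cv2.resize(c,None,fx=5,fy=5,interpolation=cv2.INTER_CUBIC))
E
```

```text
j [-0.09  0.56 -0.85  2.28  1.7   0.83  0.91] w 0.0654
ds 0.0762 dn 0.0087 lat -0.0037 tool x in s,n,l [-0.02 -1.    0.  ] z [-1.     0.02  -0.012]
rows 1 dist 0.0091 deg 1.13 target tcp [0.4065 0.2509 0.2208]
dp [[0.067,0.014,-0.033]]
twist each [-0.0059, -0.0073, -0.0001]
```

View pics/side6.png

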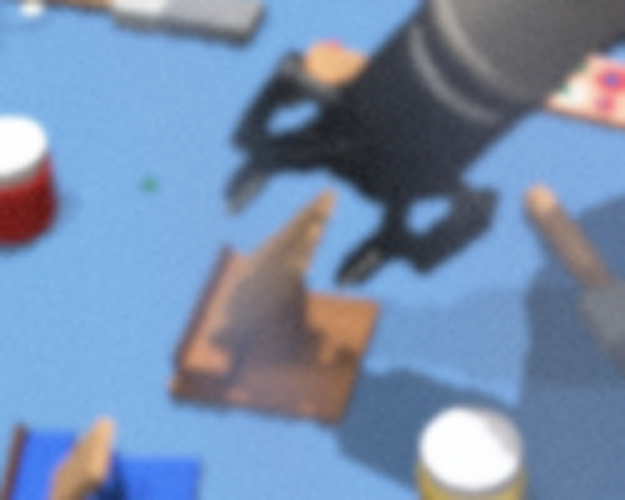

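The fingers sit on both sides of the plaque's upper end (270,260), tips at (240,195) and (355,275). I correct the offset and close.

>>> {"op": "apply_moves", "data": {
  "dp": [
    [0.06, 0.014, -0.03],
    [0, 0, 0],
    [0, 0, 0],
    [0, 0, 0],
    [0, 0, 0],
    [0, 0, 0],
    [0, 0, 0],
    [0, 0, 0],
    [0, 0, 0]
  ],
  "twist": [
    [-0.006, -0.007, 0],
    [0, 0, 0],
    [0, 0, 0],
    [0, 0, 0],
    [0, 0, 0],
    [0, 0, 0],
    [0, 0, 0],
    [0, 0, 0],
    [0, 0, 0]
  ],
  "jaw": [100, 130, 160, 190, 205, 220, 255, 255, 255],
  "grip_force": 30
}}

```text
clock: 11.6
tcp_pos: [0.407, 0.2507, 0.2245]
orientation: [-0.031, 2.495, 0.01]
contact_force: [-0.4, 0.3, -0.0]
grip_width: 0.0075
```

```bash
python3 - <<'E'
from s2 import *
T=rep(); 
for n_ in('side','top'):
    f=snap(n_); c=f['color'][...,::-1]; c=c[180:280,170:295] if n_=='side' else c[140:220,150:250]
    cv2.imwrite('pics/%s7.png'%n_,cv2.resize(c,None,fx=5,fy=5,interpolation=cv2.INTER_CUBIC))
Tg=T.copy(); Tg[2,3]+=.1; Tg[0,3]+=.0; plan(Tg,5)
E
```

```text
j [-0.1   0.55 -0.86  2.3   1.72  0.83  0.88] w 0.0075
ds 0.0828 dn 0.0055 lat -0.0004 tool x in s,n,l [-0.035 -0.999  0.001] z [-0.999  0.035 -0.001]
rows 5 dist 0.1 deg 0.0 target tcp [0.407  0.2507 0.3245]
dp [[-0.1,-0.0,-0.133],[-0.1,-0.0,-0.133],[-0.1,-0.0,-0.133],[-0.1,-0.0,-0.133],[-0.1,-0.0,-0.133]]
twist each [-0.0, 0.0, -0.0]
```

View pics/side7.png

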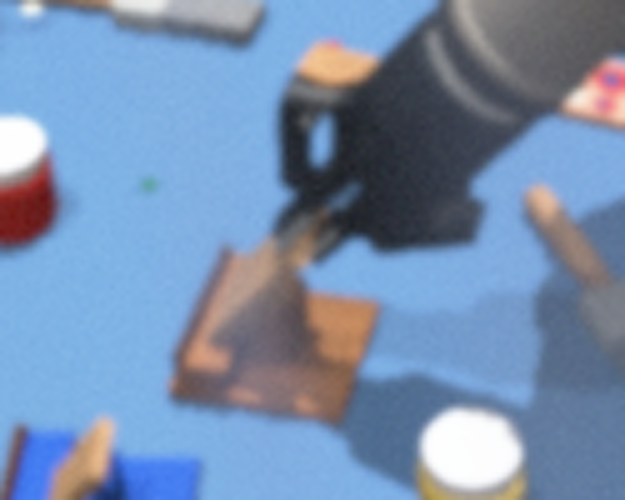

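The plaque is gripped at its top edge (opening 7.5 mm). I lift it off the easel.

>>> {"op": "apply_moves", "data": {
  "dp": [
    [-0.08, 0, -0.1],
    [-0.1, 0, -0.13],
    [-0.1, 0, -0.13],
    [-0.1, 0, -0.13],
    [-0.1, 0, -0.13],
    [0, 0, 0]
  ],
  "twist": [
    [0, 0, 0],
    [0, 0, 0],
    [0, 0, 0],
    [0, 0, 0],
    [0, 0, 0],
    [0, 0, 0]
  ],
  "jaw": [255, 255, 255, 255, 255, 255]
}}

```text
clock: 12.3
tcp_pos: [0.4075, 0.2506, 0.3204]
orientation: [-0.033, 2.499, 0.008]
contact_force: [0.7, 1.3, -0.7]
grip_width: 0.0075
```

```bash
python3 - <<'E'
from s2 import *
T=rep(); 
for n_ in('side','top'):
    f=snap(n_); c=f['color'][...,::-1]; c=c[150:270,170:320] if n_=='side' else c[140:220,150:250]
    cv2.imwrite('pics/%s8.png'%n_,cv2.resize(c,None,fx=4,fy=4,interpolation=cv2.INTER_CUBIC))
from pm import *
G=T[:3,3]+.1547*T[:3,2]
for n in('top','side'):
    X,m=woodpts(n,(.42,.62,.18,.33,.10,.28)); L=(X-G)@T[:3,:3]*1000
    L=L[abs(L[:,0])<15]; print(n,len(L),[np.percentile(L[:,k],[1,5,50,95,99]).round(1).tolist() for k in range(3)])
    if len(L)>30:
        M=np.c_[L[:,1:],np.ones(len(L))]; print(np.linalg.lstsq(M,L[:,0],rcond=None)[0].round(3)); print(cv2.minAreaRect(L[:,1:].astype(np.float32)))
plan(mk(96,0,(500,0,270)),18)
E
```

```text
j [-0.    0.33 -0.93  2.24  1.37  0.73  1.22] w 0.0075
ds 0.161 dn 0.0604 lat -0.0006 tool x in s,n,l [-0.031 -1.    -0.001] z [-1.     0.031 -0.002]
top 293 [[-7.9, -4.7, -2.0, 4.4, 11.6], [-31.1, -30.2, -11.8, 22.9, 26.5], [-27.8, -5.6, 46.5, 82.7, 85.8]]
[-0.003 -0.037 -0.03 ]
((-1.9174575805664062, 18.35765838623047), (136.73048400878906, 59.29877471923828), 89.2763900756836)
side 138 [[-8.9, -7.0, -3.4, 4.3, 6.1], [-25.2, -10.8, 11.3, 28.8, 30.5], [-47.8, -34.3, 1.2, 56.9, 66.5]]
[-0.088 -0.027 -0.723]
((3.323709487915039, 9.717254638671875), (112.1795425415039, 60.73289108276367), 76.8158187866211)
rows 18 dist 0.2869 deg 91.6 target tcp [0.5    0.     0.4247]
dp [[-0.061,-0.117,-0.015],[-0.07,-0.112,-0.014],[-0.078,-0.106,-0.014],[-0.086,-0.1,-0.013],[-0.094,-0.093,-0.013],[-0.1,-0.086,-0.014],[-0.107,-0.078,-0.014],[-0.112,-0.07,-0.016],[-0.117,-0.061,-0.017],[-0.121,-0.052,-0.019],[-0.124,-0.043,-0.021],[-0.126,-0.033,-0.024],[-0.128,-0.024,-0.027],[-0.129,-0.014,-0.03],[-0.128,-0.005,-0.034],[-0.127,0.004,-0.037],[-0.126,0.013,-0.041],[-0.123,0.022,-0.045]]
twist each [0.0125, 0.0137, 0.0381]
```

View pics/side8.png

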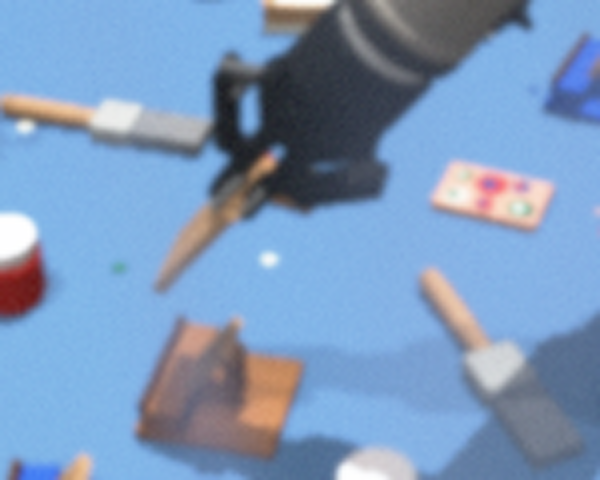

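>>> {"op": "apply_moves", "data": {
  "dp": [
    [-0.061, -0.117, -0.015],
    [-0.07, -0.112, -0.014],
    [-0.078, -0.106, -0.014],
    [-0.086, -0.1, -0.013],
    [-0.094, -0.093, -0.013],
    [-0.1, -0.086, -0.014],
    [-0.107, -0.078, -0.014],
    [-0.112, -0.07, -0.016],
    [-0.117, -0.061, -0.017],
    [-0.121, -0.052, -0.019],
    [-0.124, -0.043, -0.021],
    [-0.126, -0.033, -0.024],
    [-0.128, -0.024, -0.027],
    [-0.129, -0.014, -0.03],
    [-0.128, -0.005, -0.034],
    [-0.127, 0.004, -0.037],
    [-0.126, 0.013, -0.041],
    [-0.123, 0.022, -0.045]
  ],
  "twist": [
    [0.0125, 0.0137, 0.038],
    [0.0125, 0.0137, 0.038],
    [0.0125, 0.0137, 0.038],
    [0.0125, 0.0137, 0.038],
    [0.0125, 0.0137, 0.038],
    [0.0125, 0.0137, 0.038],
    [0.0125, 0.0137, 0.038],
    [0.0125, 0.0137, 0.038],
    [0.0125, 0.0137, 0.038],
    [0.0125, 0.0137, 0.038],
    [0.0125, 0.0137, 0.038],
    [0.0125, 0.0137, 0.038],
    [0.0125, 0.0137, 0.038],
    [0.0125, 0.0137, 0.038],
    [0.0125, 0.0137, 0.038],
    [0.0125, 0.0137, 0.038],
    [0.0125, 0.0137, 0.038],
    [0.0125, 0.0137, 0.038]
  ],
  "jaw": [255, 255, 255, 255, 255, 255, 255, 255, 255, 255, 255, 255, 255, 255, 255, 255, 255, 255]
}}

```text
clock: 14.2
tcp_pos: [0.4926, -0.0172, 0.3973]
orientation: [-2.121, -2.238, 0.075]
contact_force: [0.6, -0.2, -0.5]
grip_width: 0.0073
```

```bash
python3 - <<'E'
from s2 import *
T,o=cur(); print(o['joints'].round(2),T.round(3),o['grip_width'])
# mid waypoint above ramp: phi 75 , up .12
A=rampT(.030,72,up=.11,L=.084); print('ik',ik(A,o['joints'])); plan(A,18)
E
```

```text
[ 0.59  0.3  -0.8   1.92  0.22  1.09  1.32] [[-0.053  0.996 -0.075  0.493]
 [ 0.999  0.054  0.004 -0.017]
 [ 0.008 -0.075 -0.997  0.397]
 [ 0.     0.     0.     1.   ]] 0.007344434959474078
ik (array([ 0.9956493 ,  0.26888491, -0.44890229,  1.97596186, -0.1773386 ,
        0.71760253,  0.88730053]), np.float64(1.4586875111965995e-08))
rows 18 dist 0.309 deg 84.83 target tcp [ 0.4294 -0.3184  0.3697]
dp [[-0.138,-0.036,0.014],[-0.14,-0.025,0.011],[-0.142,-0.014,0.009],[-0.143,-0.003,0.006],[-0.143,0.008,0.004],[-0.142,0.02,0.002],[-0.14,0.031,-0.0],[-0.137,0.042,-0.002],[-0.133,0.052,-0.004],[-0.129,0.063,-0.005],[-0.123,0.073,-0.006],[-0.117,0.082,-0.007],[-0.11,0.091,-0.007],[-0.102,0.1,-0.007],[-0.094,0.108,-0.007],[-0.085,0.115,-0.007],[-0.076,0.121,-0.006],[-0.066,0.127,-0.006]]
twist each [-0.0078, 0.0081, 0.0376]
```

>>> {"op": "apply_moves", "data": {
  "dp": [
    [-0.138, -0.036, 0.014],
    [-0.14, -0.025, 0.011],
    [-0.142, -0.014, 0.009],
    [-0.143, -0.003, 0.006],
    [-0.143, 0.008, 0.004],
    [-0.142, 0.02, 0.002],
    [-0.14, 0.031, 0],
    [-0.137, 0.042, -0.002],
    [-0.133, 0.052, -0.004],
    [-0.129, 0.063, -0.005],
    [-0.123, 0.073, -0.006],
    [-0.117, 0.082, -0.007],
    [-0.11, 0.091, -0.007],
    [-0.102, 0.1, -0.007],
    [-0.094, 0.108, -0.007],
    [-0.085, 0.115, -0.007],
    [-0.076, 0.121, -0.006],
    [-0.066, 0.127, -0.006],
    [0, 0, 0]
  ],
  "twist": [
    [-0.008, 0.008, 0.0376],
    [-0.008, 0.008, 0.0376],
    [-0.008, 0.008, 0.0376],
    [-0.008, 0.008, 0.0376],
    [-0.008, 0.008, 0.0376],
    [-0.008, 0.008, 0.0376],
    [-0.008, 0.008, 0.0376],
    [-0.008, 0.008, 0.0376],
    [-0.008, 0.008, 0.0376],
    [-0.008, 0.008, 0.0376],
    [-0.008, 0.008, 0.0376],
    [-0.008, 0.008, 0.0376],
    [-0.008, 0.008, 0.0376],
    [-0.008, 0.008, 0.0376],
    [-0.008, 0.008, 0.0376],
    [-0.008, 0.008, 0.0376],
    [-0.008, 0.008, 0.0376],
    [-0.008, 0.008, 0.0376],
    [0, 0, 0]
  ],
  "jaw": [255, 255, 255, 255, 255, 255, 255, 255, 255, 255, 255, 255, 255, 255, 255, 255, 255, 255, 255]
}}

```text
clock: 16.1
tcp_pos: [0.4017, -0.3432, 0.3606]
orientation: [-3.083, -0.078, -0.524]
contact_force: [-0.9, 0.0, 0.2]
grip_width: 0.0074
```

```bash
cat > s3.py <<'E'
from g2 import *
def rep3(L=.084):
    T,o=cur(); print('j',o['joints'].round(2),'w',round(o['grip_width'],4),'F',o['contact_force'].round(2))
    ax=np.c_[-d,[d[1],-d[0],0],Z]; G=T[:3,3]+.1547*T[:3,2]; B=G+L*T[:3,2]; C=G+(L-.045)*T[:3,2]
    g=lambda X:((X-O)@ax*1000).round(1)
    print('ramp frame G',g(G),'bottom',g(B),'centre',g(C)); z=T[:3,2]@ax; x=T[:3,0]@ax; print('z',z.round(3),'x',x.round(3),'phi',np.degrees(np.arctan2(-z[2],-z[0])).round(1))
    b=g(B); print('edge above slope',b[2]-(10+(b[0]-1)*.7813)); return T
E
python3 - <<'E'
from s3 import *
T=rep3()
for n_ in('side','top'):
    f=snap(n_); c=f['color'][...,::-1]; c=c[90:190,200:325] if n_=='side' else c[130:230,310:435]
    cv2.imwrite('pics/%s9.png'%n_,cv2.resize(c,None,fx=5,fy=5,interpolation=cv2.INTER_CUBIC))
from pm import *
G=T[:3,3]+.1547*T[:3,2]
for n in('top','side'):
    f=load(n); A=cloud(f).reshape(-1,3); L=(A-G)@T[:3,:3]*1000; L=L[(abs(L[:,0])<8)&(abs(L[:,1])<45)&(L[:,2]>22)&(L[:,2]<110)]
    print(n,len(L),[np.percentile(L[:,k],[1,5,50,95,99]).round(1).tolist() for k in range(3)])
    M=np.c_[L[:,1:],np.ones(len(L))]; print(np.linalg.lstsq(M,L[:,0],rcond=None)[0].round(3))
E
```

```text
j [ 1.02  0.27 -0.43  2.01 -0.17  0.62  0.8 ] w 0.0074 F [-0.89  0.04  0.22]
ramp frame G [ 84.7  25.3 214.6] bottom [ 57.2  28.6 135.3] centre [ 71.9  26.8 177.8]
z [-0.328  0.039 -0.944] x [-0.935  0.126  0.33 ] phi 70.8
edge above slope 81.39094
top 126 [[-2.2, -0.6, 5.0, 6.2, 6.8], [-35.6, -34.9, -17.1, 16.4, 21.5], [23.1, 28.2, 59.6, 82.5, 85.8]]
[ 0.051 -0.018  6.28 ]
side 44 [[-5.1, -4.7, -0.0, 3.2, 3.4], [-33.8, -32.7, -28.8, 7.9, 19.9], [22.9, 24.0, 51.2, 80.0, 82.7]]
[0.1   0.005 1.979]
```

View pics/side9.png

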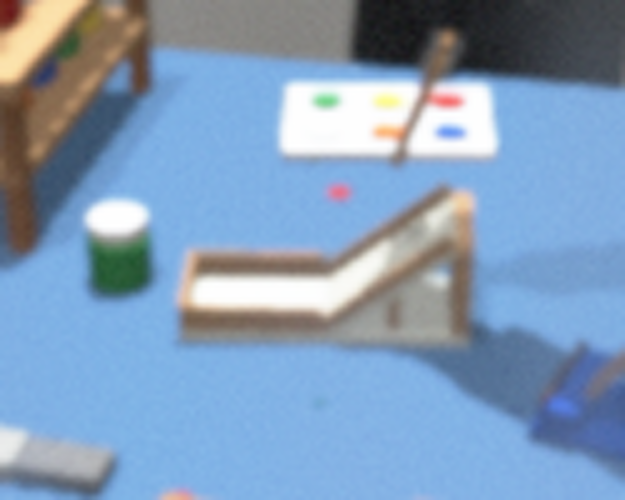

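View pics/top9.png

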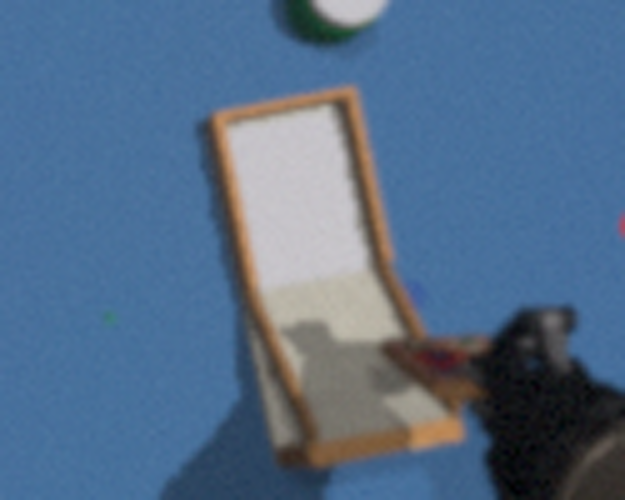

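```bash
python3 - <<'E'
from s3 import *
A=rampT(.030,70,up=.035,L=.084,lat=.005); print(ik(A,cur()[1]['joints'])); plan(A,6)
E
```

```text
(array([ 1.048128  ,  0.39162717, -0.49538635,  2.0514364 , -0.16637313,
        0.51913563,  0.93359758]), np.float64(9.962283795432111e-09))
rows 6 dist 0.0734 deg 7.18 target tcp [ 0.4225 -0.3248  0.292 ]
dp [[-0.005,-0.02,0.1],[-0.005,-0.02,0.1],[-0.004,-0.019,0.1],[-0.004,-0.018,0.1],[-0.004,-0.018,0.1],[-0.004,-0.017,0.1]]
twist each [0.0029, 0.001, -0.0095]
```

>>> {"op": "apply_moves", "data": {
  "dp": [
    [-0.005, -0.02, 0.1],
    [-0.005, -0.02, 0.1],
    [-0.004, -0.019, 0.1],
    [-0.004, -0.018, 0.1],
    [-0.004, -0.018, 0.1],
    [-0.004, -0.017, 0.1],
    [0, 0, 0]
  ],
  "twist": [
    [0.003, 0.001, -0.0095],
    [0.003, 0.001, -0.0095],
    [0.003, 0.001, -0.0095],
    [0.003, 0.001, -0.0095],
    [0.003, 0.001, -0.0095],
    [0.003, 0.001, -0.0095],
    [0, 0, 0]
  ],
  "jaw": [255, 255, 255, 255, 255, 255, 255]
}}

```text
clock: 16.9
tcp_pos: [0.4258, -0.319, 0.2849]
orientation: [-3.04, -0.31, -0.537]
contact_force: [-0.5, 0.5, -0.1]
grip_width: 0.007
```

```bash
cat > v3.py <<'E'
from s3 import *
import sys
k=sys.argv[1]
T=rep3()
for n_ in('side','top'):
    f=snap(n_); c=f['color'][...,::-1]; c=c[90:190,200:325] if n_=='side' else c[130:230,310:435]
    cv2.imwrite('pics/%s%s.png'%(n_,k),cv2.resize(c,None,fx=5,fy=5,interpolation=cv2.INTER_CUBIC))
G=T[:3,3]+.1547*T[:3,2]; ax=np.c_[-d,[d[1],-d[0],0],Z]
for n in('top','side'):
    f=load(n); A=cloud(f).reshape(-1,3); L=(A-G)@T[:3,:3]*1000; m=(abs(L[:,0])<7)&(abs(L[:,1])<45)&(L[:,2]>25)&(L[:,2]<80)
    Lm=L[m]; Rm=((A[m]-O)@ax)*1000
    print(n,m.sum(),'tool',[np.percentile(Lm[:,k],[1,5,50,95,99]).round(1).tolist() for k in range(3)])
    print('  ramp frame y',np.percentile(Rm[:,1],[1,5,50,95,99]).round(1))
E
python3 v3.py 10
```

```text
j [ 0.99  0.41 -0.48  2.06 -0.14  0.47  0.89] w 0.007 F [-0.5   0.55 -0.12]
ramp frame G [ 54.3  -1.8 139.6] bottom [25.5 -2.7 60.7] centre [ 40.9  -2.2 103. ]
z [-0.343 -0.011 -0.939] x [-0.939 -0.018  0.343] phi 69.9
edge above slope 31.55815
top 100 tool [[-2.5, 0.3, 5.0, 6.2, 6.5], [-33.3, -32.5, -14.5, 15.3, 22.3], [25.9, 29.3, 57.9, 77.5, 79.5]]
  ramp frame y [-35.7 -34.8 -16.7  12.8  19.7]
side 65 tool [[-4.7, -4.3, 2.6, 3.9, 4.1], [-35.1, -33.9, -25.3, 19.4, 24.9], [25.5, 30.7, 54.4, 76.5, 79.1]]
  ramp frame y [-37.5 -36.1 -27.6  17.1  22.7]
```

View pics/side10.png

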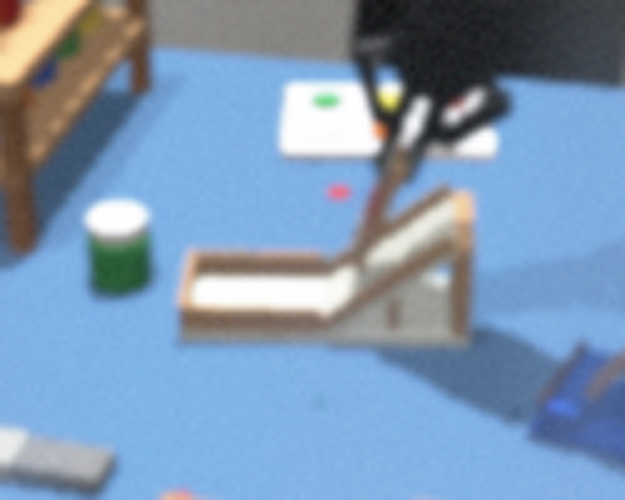

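View pics/top10.png

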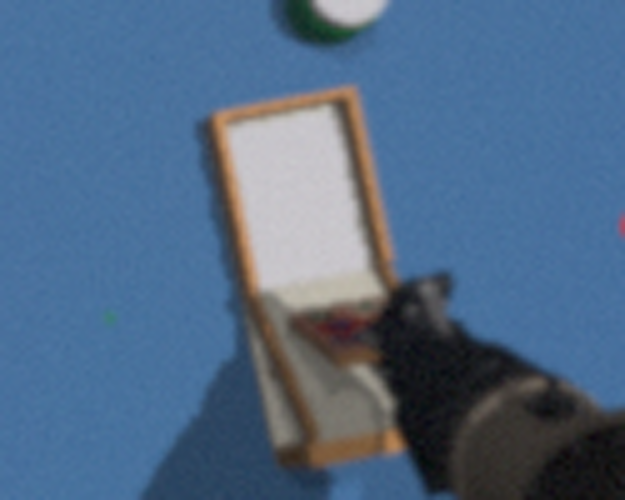

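```bash
python3 - <<'E'
from s3 import *
A=rampT(.031,70,up=.008,L=.084,lat=.0035); print(ik(A,cur()[1]['joints'])[0].round(2)); plan(A,4)
E
```

```text
[ 1.04  0.44 -0.49  2.07 -0.15  0.46  0.93]
rows 4 dist 0.0216 deg 1.1 target tcp [ 0.4213 -0.3235  0.2657]
dp [[-0.025,0.006,0.037],[-0.025,0.006,0.037],[-0.025,0.006,0.037],[-0.025,0.006,0.037]]
twist each [-0.001, -0.0003, 0.0021]
```

>>> {"op": "apply_moves", "data": {
  "dp": [
    [-0.025, 0.007, 0.037],
    [-0.025, 0.007, 0.037],
    [-0.025, 0.007, 0.037],
    [-0.025, 0.007, 0.037],
    [0, 0, 0]
  ],
  "twist": [
    [-0.001, 0, 0.002],
    [-0.001, 0, 0.002],
    [-0.001, 0, 0.002],
    [-0.001, 0, 0.002],
    [0, 0, 0]
  ],
  "jaw": [255, 255, 255, 255, 255]
}}

```text
clock: 17.5
tcp_pos: [0.421, -0.3258, 0.2655]
orientation: [-3.054, -0.276, -0.545]
contact_force: [-0.2, -0.6, -0.4]
grip_width: 0.0074
```

```bash
python3 v3.py 11
```

```text
j [ 0.99  0.44 -0.46  2.07 -0.13  0.42  0.88] w 0.0074 F [-0.2  -0.59 -0.43]
ramp frame G [ 59.9   6.5 120.3] bottom [30.9  7.  41.5] centre [46.4  6.7 83.7]
z [-0.345  0.005 -0.938] x [-0.938  0.002  0.345] phi 69.8
edge above slope 8.139130000000002
top 98 tool [[-3.4, -0.5, 5.0, 6.4, 6.6], [-33.4, -32.9, -15.9, 13.9, 20.8], [25.3, 31.6, 57.8, 78.7, 79.2]]
  ramp frame y [-26.5 -26.   -9.1  20.8  27.7]
side 60 tool [[-5.2, -4.0, 2.5, 3.7, 4.1], [-35.1, -32.6, -25.9, 23.3, 30.9], [26.3, 28.5, 53.4, 78.2, 78.7]]
  ramp frame y [-28.4 -25.7 -19.1  30.   37.8]
```

View pics/side11.png

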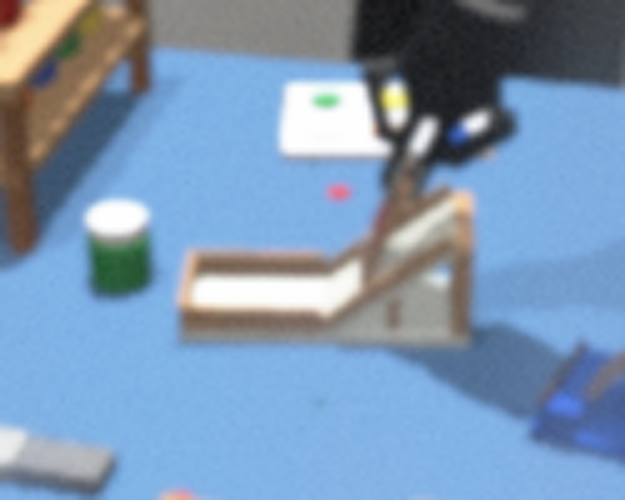

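View pics/top11.png

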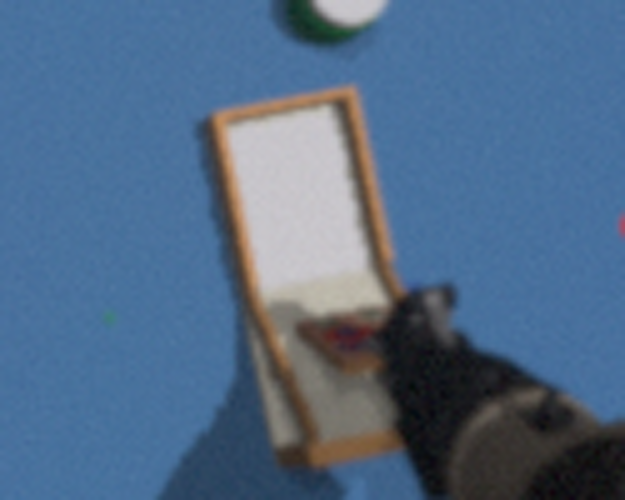

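>>> {"op": "apply_moves", "data": {
  "dp": [
    [0, -0.015, 0.02],
    [0, 0, 0],
    [0, 0, 0],
    [0, 0, 0],
    [0, 0, 0],
    [0, 0, 0]
  ],
  "twist": [
    [0, 0, 0],
    [0, 0, 0],
    [0, 0, 0],
    [0, 0, 0],
    [0, 0, 0],
    [0, 0, 0]
  ],
  "jaw": [255, 255, 220, 205, 190, 180]
}}

```text
clock: 18.2
tcp_pos: [0.4227, -0.3236, 0.2647]
orientation: [-3.054, -0.278, -0.549]
contact_force: [0.1, -0.8, 0.0]
grip_width: 0.0251
```

```bash
python3 v3.py 12
```

```text
j [ 0.99  0.44 -0.46  2.07 -0.13  0.41  0.88] w 0.0251 F [ 0.07 -0.82  0.  ]
ramp frame G [ 57.5   4.9 119.6] bottom [28.3  5.5 40.9] centre [43.9  5.2 83.1]
z [-0.348  0.007 -0.938] x [-0.938  0.     0.348] phi 69.7
edge above slope 9.570509999999999Traceback (most recent call last):
  File "v3.py", line 12, in <module>
    print(n,m.sum(),'tool',[np.percentile(Lm[:,k],[1,5,50,95,99]).round(1).tolist() for k in range(3)])
                            ~~~~~~~~~~~~~^^^^^^^^^^^^^^^^^^^^^^^^
    return _quantile_unchecked(
        a, q, axis, out, overwrite_input, method, keepdims, weights)
    return _ureduce(a,
                    func=_quantile_ureduce_func,
    ...<5 lines>...
                    overwrite_input=overwrite_input,
                    method=method)
    r = func(a, **kwargs)
    result = _quantile(arr,
                       quantiles=q,
    ...<2 lines>...
                       out=out,
                       weights=wgt)
    slices_having_nans = np.isnan(arr[-1, ...])
                                  ~~~^^^^^^^^^
IndexError: index -1 is out of bounds for axis 0 with size 0
```

View pics/side12.png

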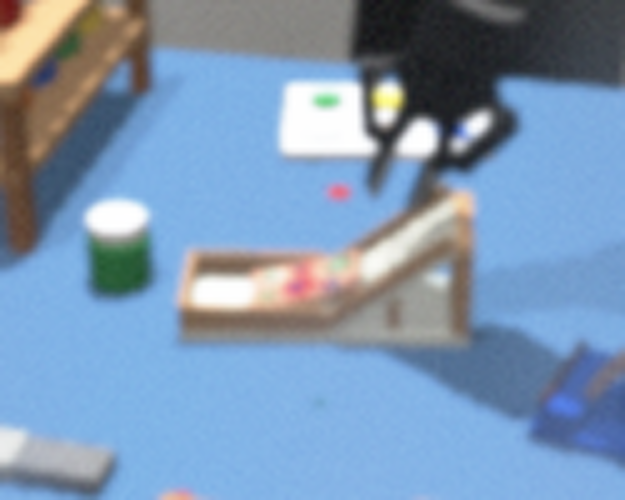

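View pics/top12.png

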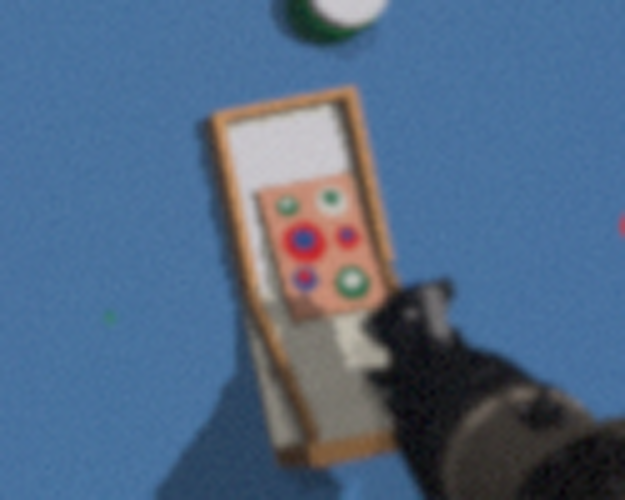

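It dropped back print up and slid down. The side crop shows it at (305,278), with its upper end perhaps propped on the slope's foot. I raise the tool, close the jaws and look again.

>>> {"op": "apply_moves", "data": {
  "dp": [
    [0, 0, -0.2],
    [0, 0, -0.25],
    [0, 0, 0]
  ],
  "twist": [
    [0, 0, 0],
    [0, 0, 0],
    [0, 0, 0]
  ],
  "jaw": [180, 220, 255]
}}

```text
clock: 18.6
tcp_pos: [0.4038, -0.3265, 0.316]
orientation: [-3.053, -0.279, -0.547]
contact_force: [0.4, -0.1, -0.1]
grip_width: 0.0002
```

```bash
cat > v4.py <<'E'
from s3 import *
import sys
k=sys.argv[1]; rep3(.018)
ax=np.c_[-d,[d[1],-d[0],0],Z]
for n_ in('side','top'):
    f=snap(n_); c=f['color'][...,::-1]; c=c[90:190,200:325] if n_=='side' else c[130:230,310:435]
    cv2.imwrite('pics/%s%s.png'%(n_,k),cv2.resize(c,None,fx=5,fy=5,interpolation=cv2.INTER_CUBIC))
    A=(cloud(f)-O)@ax*1000; hsv=cv2.cvtColor(f['color'],cv2.COLOR_RGB2HSV)
    m=(A[...,0]>-106)&(A[...,0]<70)&(abs(A[...,1])<36)&(A[...,2]<60)&(A[...,2]>5)&(hsv[...,1]>60)&(hsv[...,2]>60)
    m=m&~((hsv[...,0]>95)&(hsv[...,0]<115)&(A[...,2]<9)) ; X=A[m]
    print(n_,m.sum(),[np.percentile(X[:,i],[1,5,50,95,99]).round(1).tolist() for i in range(3)])
    M=np.c_[X[:,:2],np.ones(len(X))]; s=np.linalg.lstsq(M,X[:,2],rcond=None)[0]; print('plane',s.round(3))
    print(cv2.minAreaRect(X[:,:2].astype(np.float32)))
E
python3 v4.py 13
```

```text
j [ 1.06  0.34 -0.5   2.06 -0.17  0.53  0.92] w 0.0002 F [ 0.39 -0.07 -0.13]
ramp frame G [ 76.7   4.  170.9] bottom [ 70.5   4.1 154. ] centre [ 86.1   3.9 196.2]
z [-0.347  0.004 -0.938] x [-0.938  0.     0.347] phi 69.7
edge above slope 89.69964999999999
side 84 [[-54.5, -41.7, -18.2, 18.4, 22.4], [-27.1, -25.3, -9.7, 30.0, 33.6], [19.2, 22.9, 27.3, 35.7, 37.5]]
plane [2.0800e-01 2.5000e-02 3.1841e+01]
((-17.28191375732422, 4.024137496948242), (78.0606460571289, 62.891510009765625), 1.3734909296035767)
top 459 [[-60.8, -57.2, -15.9, 23.1, 26.0], [-25.2, -24.2, 1.8, 31.8, 33.7], [14.8, 18.7, 28.3, 38.0, 40.7]]
plane [2.1700e-01 1.0000e-02 3.1611e+01]
((-3.0822715759277344, 3.121631622314453), (66.2721176147461, 120.87286376953125), 84.4044189453125)
```

View pics/side13.png

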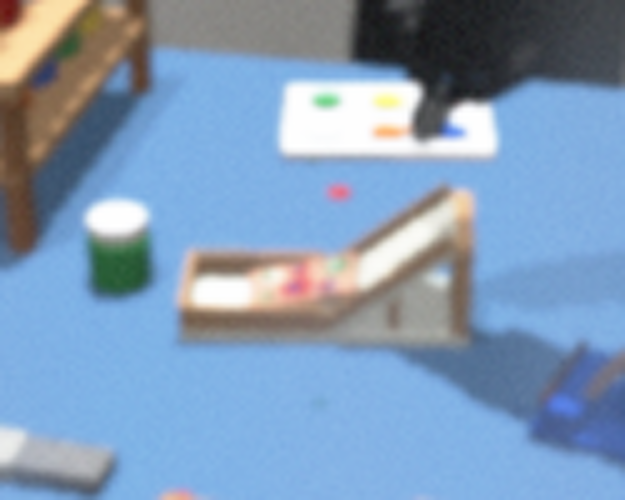

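View pics/top13.png

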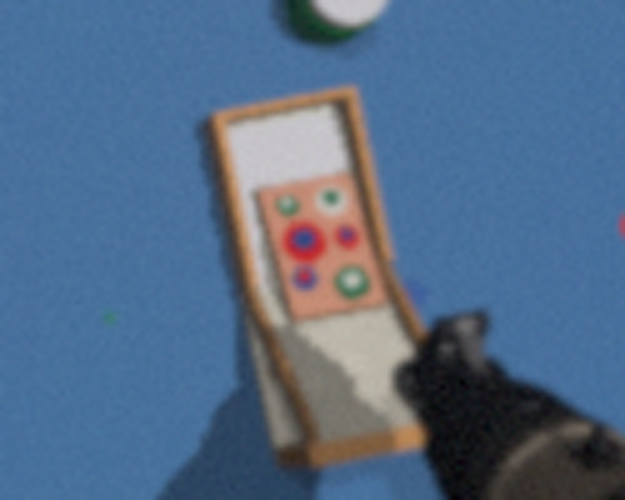

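Propped on the slope's foot (x from −61 to +26 mm, tilted 12°). It needs a push on its upper edge.

```bash
cat >> s3.py <<'E'
def tipT(x,y,z,phi):
    p=np.radians(phi); zz=d*np.cos(p)-Z*np.sin(p); xx=d*np.sin(p)+Z*np.cos(p)
    B=O-x/1000*d+y/1000*np.array([d[1],-d[0],0])+Z*z/1000
    T=np.eye(4); T[:3,:3]=np.c_[xx,np.cross(zz,xx),zz]; T[:3,3]=B-.1727*zz; return T
E
python3 - <<'E'
from s3 import *
q=cur()[1]['joints']
for w in((50,4,70,52),(30,4,45,52),(0,4,22,52),(-12,4,22,52)):
    qq,er=ik(tipT(*w),q); print(w,er.round(4),qq.round(2))
plan(tipT(50,4,66,52),5)
E
```

```text
(50, 4, 70, 52) 0.0 [ 1.44  0.65 -0.8   2.22 -0.89  0.17  1.89]
(30, 4, 45, 52) 0.0 [ 1.33  0.68 -0.69  2.2  -1.28  0.17  2.26]
(0, 4, 22, 52) 0.0049 [ 1.22  0.72 -0.63  2.16 -1.37  0.17  2.33]
(-12, 4, 22, 52) 0.0051 [ 1.19  0.72 -0.62  2.14 -1.37  0.17  2.31]
rows 5 dist 0.1145 deg 17.83 target tcp [ 0.3784 -0.3319  0.2021]
dp [[-0.105,0.002,0.159],[-0.114,0.002,0.153],[-0.124,0.002,0.145],[-0.132,0.003,0.137],[-0.141,0.003,0.129]]
twist each [0.0001, 0.0297, -0.0]
```

```bash
python3 - <<'E'
from s3 import *
q=cur()[1]['joints']
for ph in(60,65):
  for w in((48,4,64,ph),(30,4,45,ph),(0,4,20,ph),(-12,4,20,ph)):
    qq,er=ik(tipT(*w),q); print(w,er.round(4),qq.round(2))
plan(tipT(48,4,66,62),5)
E
```

```text
(48, 4, 64, 60) 0.0 [ 1.32  0.6  -0.75  2.16 -0.18  0.21  1.1 ]
(30, 4, 45, 60) 0.0 [ 1.26  0.64 -0.71  2.15 -0.16  0.17  1.06]
(0, 4, 20, 60) 0.0 [ 1.05  0.65 -0.51  2.11 -0.77  0.17  1.62]
(-12, 4, 20, 60) 0.0 [ 1.03  0.66 -0.5   2.1  -0.74  0.17  1.57]
(48, 4, 64, 65) 0.0 [ 1.16  0.54 -0.6   2.12 -0.19  0.29  1.04]
(30, 4, 45, 65) 0.0 [ 1.1   0.58 -0.57  2.11 -0.17  0.25  1.  ]
(0, 4, 20, 65) 0.0 [ 1.01  0.64 -0.52  2.07 -0.16  0.21  0.97]
(-12, 4, 20, 65) 0.0 [ 0.98  0.65 -0.51  2.05 -0.16  0.22  0.95]
rows 5 dist 0.0951 deg 7.83 target tcp [ 0.4052 -0.327   0.2185]
dp [[-0.053,0.002,0.149],[-0.057,0.002,0.148],[-0.061,0.002,0.146],[-0.065,0.003,0.145],[-0.069,0.003,0.143]]
twist each [0.0001, 0.013, -0.0]
```

```bash
python3 - <<'E'
from s3 import *
plan(tipT(46,4,63,66),5)
E
```

```text
rows 5 dist 0.0939 deg 3.83 target tcp [ 0.4178 -0.3246  0.2208]
dp [[-0.031,0.002,0.153],[-0.033,0.002,0.153],[-0.035,0.002,0.152],[-0.037,0.003,0.152],[-0.039,0.003,0.151]]
twist each [0.0001, 0.0064, -0.0]
```

>>> {"op": "apply_moves", "data": {
  "dp": [
    [-0.031, 0.002, 0.153],
    [-0.033, 0.002, 0.153],
    [-0.035, 0.002, 0.152],
    [-0.037, 0.003, 0.152],
    [-0.039, 0.003, 0.151],
    [0, 0, 0]
  ],
  "twist": [
    [0, 0.006, 0],
    [0, 0.006, 0],
    [0, 0.006, 0],
    [0, 0.006, 0],
    [0, 0.006, 0],
    [0, 0, 0]
  ],
  "jaw": [255, 255, 255, 255, 255, 255]
}}

```text
clock: 19.3
tcp_pos: [0.4186, -0.3226, 0.213]
orientation: [-3.022, -0.278, -0.635]
contact_force: [-1.5, -0.2, 0.3]
grip_width: 0.0002
```

```bash
python3 v4.py 14; python3 - <<'E'
from s3 import *
plan(tipT(38,4,50,66),2)
E
```

```text
j [ 1.04  0.54 -0.52  2.11 -0.17  0.26  0.97] w 0.0002 F [-1.49 -0.18  0.34]
ramp frame G [52.9  1.6 71.4] bottom [45.6  1.5 54.9] centre [63.7  1.7 96.1]
z [-0.403 -0.004 -0.915] x [-0.915  0.     0.403] phi 66.3
edge above slope 10.054019999999994
side 94 [[-58.0, -43.2, -16.5, 18.5, 22.2], [-29.4, -23.4, -8.7, 32.0, 35.2], [20.7, 21.9, 27.9, 35.3, 36.5]]
plane [1.890e-01 1.300e-02 3.096e+01]
((-27.839313507080078, 1.5951652526855469), (102.0834732055664, 67.597900390625), 4.227773666381836)
top 455 [[-60.7, -57.5, -16.2, 22.2, 25.7], [-25.8, -24.0, 1.4, 31.8, 34.4], [15.1, 18.1, 28.4, 38.6, 41.2]]
plane [ 0.233 -0.    31.87 ]
((-0.5529708862304688, 0.36246490478515625), (71.32125091552734, 122.65015411376953), 89.49542236328125)
rows 2 dist 0.0099 deg 0.17 target tcp [ 0.4257 -0.3232  0.2078]
dp [[0.012,0.005,0.039],[0.012,0.005,0.039]]
twist each [-0.0002, 0.0007, 0.0001]
```

View pics/side14.png

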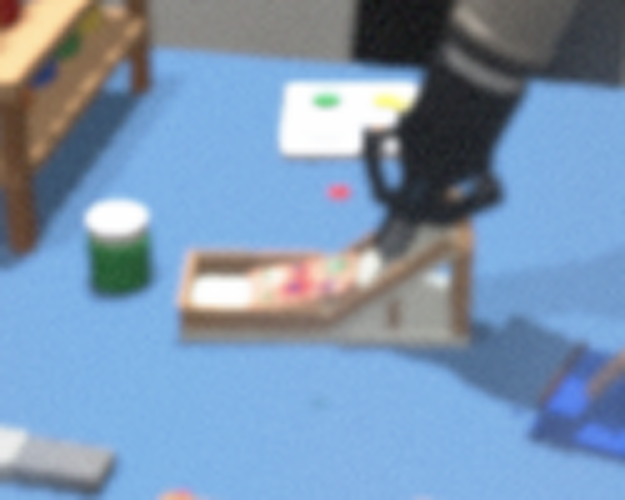

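View pics/top14.png

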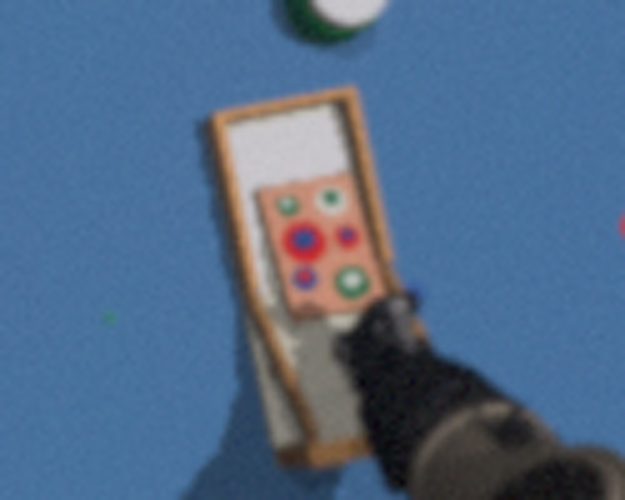

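```bash
python3 - <<'E'
from s3 import *
A=tipT(45,3,57,74); plan(A,3)
B=tipT(30,3,43,74); plan(B,4,A)
q=cur()[1]['joints']
for w in((45,3,57,74),(3,3,22,74),(-12,3,15,74)): print(ik(tipT(*w),q)[0].round(2),ik(tipT(*w),q)[1])
E
```

```text
rows 3 dist 0.0233 deg 7.84 target tcp [ 0.4409 -0.3193  0.223 ]
dp [[0.065,0.001,0.005],[0.065,0.001,0.002],[0.065,0.001,-0.001]]
twist each [-0.0001, -0.0218, 0.0001]
rows 4 dist 0.0205 deg 0.0 target tcp [ 0.4556 -0.3166  0.209 ]
dp [[0.022,0.0,0.037],[0.022,0.0,0.037],[0.022,0.0,0.037],[0.022,0.0,0.037]]
twist each [0.0, 0.0, 0.0]
[ 0.89  0.51 -0.37  2.05 -0.07  0.43  0.83] 2.2945490284111836e-08
[ 0.78  0.6  -0.31  1.99 -0.07  0.38  0.79] 2.7970197331817995e-08
[ 0.75  0.62 -0.3   1.97 -0.07  0.38  0.77] 3.4837078771070657e-08
```

>>> {"op": "apply_moves", "data": {
  "dp": [
    [0.065, 0.001, 0.005],
    [0.065, 0.001, 0.002],
    [0.065, 0.001, -0.001],
    [0, 0, 0],
    [0.022, 0, 0.037],
    [0.022, 0, 0.037],
    [0.022, 0, 0.037],
    [0, 0, 0]
  ],
  "twist": [
    [0, -0.022, 0],
    [0, -0.022, 0],
    [0, -0.022, 0],
    [0, 0, 0],
    [0, 0, 0],
    [0, 0, 0],
    [0, 0, 0],
    [0, 0, 0]
  ],
  "jaw": [255, 255, 255, 255, 255, 255, 255, 255]
}}

```text
clock: 20.2
tcp_pos: [0.4531, -0.3184, 0.2159]
orientation: [-3.077, -0.28, -0.431]
contact_force: [0.4, -0.7, 0.2]
grip_width: -0.0001
```

```bash
python3 v4.py 15; python3 - <<'E'
from s3 import *
plan(tipT(10,3,27,74),6); plan(tipT(-4,3,19,74),4,tipT(10,3,27,74))
E
```

```text
j [ 0.79  0.53 -0.3   2.04 -0.08  0.38  0.8 ] w -0.0001 F [ 0.36 -0.75  0.21]
ramp frame G [38.   4.9 67.2] bottom [33.   5.  49.9] centre [45.4  4.8 93.1]
z [-0.275  0.004 -0.962] x [-0.962  0.001  0.275] phi 74.1
edge above slope 14.898400000000002
side 87 [[-50.5, -40.3, -17.4, 21.5, 22.3], [-25.3, -24.0, -5.6, 30.0, 33.5], [18.8, 22.6, 28.2, 36.2, 37.9]]
plane [2.0400e-01 2.0000e-02 3.1597e+01]
((-14.621776580810547, 4.105072021484375), (59.18524932861328, 76.55340576171875), 87.2218017578125)
top 403 [[-60.9, -58.0, -20.4, 19.7, 24.5], [-25.7, -23.6, -1.3, 30.0, 34.1], [13.4, 17.2, 27.1, 36.5, 39.7]]
plane [2.3200e-01 2.5000e-02 3.1711e+01]
((-18.306156158447266, 0.4376220703125), (67.7865982055664, 90.0112533569336), 84.72055053710938)
rows 6 dist 0.0329 deg 0.27 target tcp [ 0.4753 -0.3129  0.193 ]
dp [[0.022,-0.002,0.04],[0.022,-0.002,0.04],[0.022,-0.002,0.04],[0.022,-0.002,0.04],[0.022,-0.002,0.04],[0.022,-0.002,0.04]]
twist each [0.0003, 0.0001, -0.0001]
rows 4 dist 0.0161 deg 0.0 target tcp [ 0.4891 -0.3104  0.185 ]
dp [[0.023,-0.0,0.024],[0.023,-0.0,0.024],[0.023,-0.0,0.024],[0.023,-0.0,0.024]]
twist each [0.0, 0.0, 0.0]
```

View pics/side15.png

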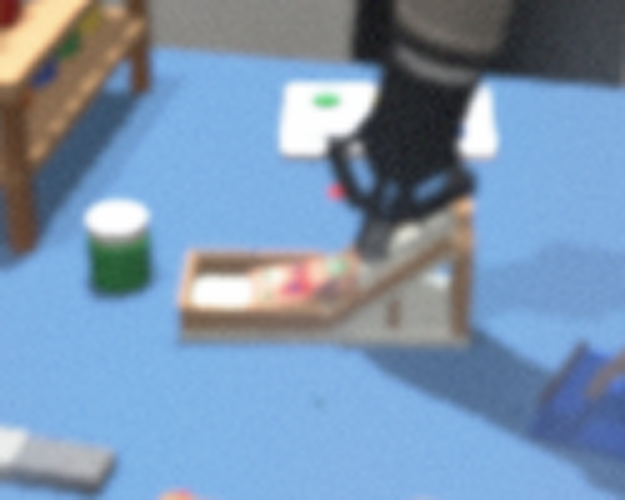

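```bash
python3 - <<'E'
from s3 import *
A=tipT(32,4,43.5,74); plan(A,2); B=tipT(8,4,24.5,74); plan(B,6,A)
E
```

```text
rows 2 dist 0.0068 deg 0.27 target tcp [ 0.4539 -0.3179  0.2095]
dp [[-0.002,-0.002,0.028],[-0.002,-0.002,0.028]]
twist each [0.001, 0.0003, -0.0004]
rows 6 dist 0.0306 deg 0.0 target tcp [ 0.4775 -0.3136  0.1905]
dp [[0.025,-0.0,0.035],[0.025,-0.0,0.035],[0.025,-0.0,0.035],[0.025,-0.0,0.035],[0.025,-0.0,0.035],[0.025,-0.0,0.035]]
twist each [0.0, 0.0, 0.0]
```

>>> {"op": "apply_moves", "data": {
  "dp": [
    [-0.002, -0.002, 0.028],
    [-0.002, -0.002, 0.028],
    [0.025, 0, 0.035],
    [0.025, 0, 0.035],
    [0.025, 0, 0.035],
    [0.025, 0, 0.035],
    [0.025, 0, 0.035],
    [0.025, 0, 0.035]
  ],
  "twist": [
    [0, 0, 0],
    [0, 0, 0],
    [0, 0, 0],
    [0, 0, 0],
    [0, 0, 0],
    [0, 0, 0],
    [0, 0, 0],
    [0, 0, 0]
  ],
  "jaw": [255, 255, 255, 255, 255, 255, 255, 255]
}}

```text
clock: 21.1
tcp_pos: [0.4792, -0.314, 0.188]
orientation: [-3.078, -0.277, -0.431]
contact_force: [-0.4, -0.8, 0.5]
grip_width: -0.0001
```

```bash
python3 v4.py 16; python3 - <<'E'
from s3 import *
plan(tipT(-10,4,17,74),5)
E
```

```text
j [ 0.73  0.59 -0.27  2.01 -0.07  0.34  0.76] w -0.0001 F [-0.43 -0.75  0.47]
ramp frame G [11.5  5.4 39.2] bottom [ 6.6  5.5 21.9] centre [18.9  5.3 65.2]
z [-0.274  0.004 -0.962] x [-0.962  0.003  0.274] phi 74.1
edge above slope 7.5247199999999985
side 71 [[-78.9, -62.2, -40.5, -5.7, -0.3], [-25.8, -18.6, -0.0, 33.8, 35.7], [17.1, 17.8, 20.3, 23.6, 29.2]]
plane [-0.    -0.033 20.728]
((-43.06952667236328, 6.190769195556641), (80.10667419433594, 69.08036041259766), 10.614745140075684)
top 339 [[-83.7, -81.2, -44.7, -3.2, 2.1], [-24.7, -23.2, -2.9, 30.9, 33.8], [12.1, 14.3, 18.7, 22.7, 27.6]]
plane [3.7000e-02 1.0000e-03 2.0331e+01]
((-40.389976501464844, 4.382114410400391), (60.173622131347656, 88.07737731933594), 89.07669830322266)
rows 5 dist 0.0168 deg 0.27 target tcp [ 0.4952 -0.3103  0.183 ]
dp [[0.024,-0.001,0.015],[0.024,-0.001,0.015],[0.024,-0.001,0.015],[0.024,-0.001,0.015],[0.024,-0.001,0.015]]
twist each [0.0004, 0.0001, -0.0002]
```

View pics/side16.png

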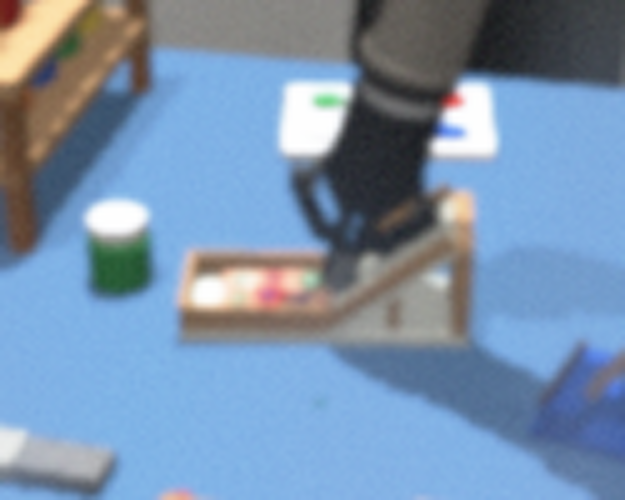

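View pics/top16.png

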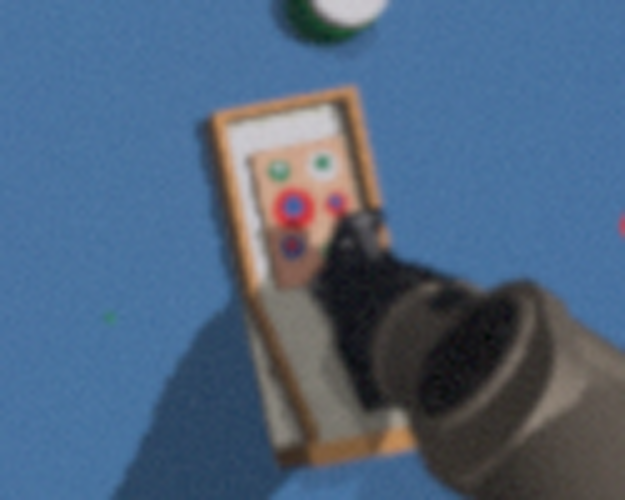

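It works: the plaque now spans −84 to about +3 mm and is nearly flat. I push about 14 mm further, then retreat.

>>> {"op": "apply_moves", "data": {
  "dp": [
    [0.024, -0.001, 0.014],
    [0.024, -0.001, 0.014],
    [0.024, -0.001, 0.014],
    [0.024, -0.001, 0.01],
    [0.01, 0, 0.005],
    [0, 0, 0],
    [-0.03, 0, -0.05],
    [-0.03, 0, -0.2],
    [0, 0, -0.35],
    [0, 0, -0.35],
    [0, 0, 0]
  ],
  "twist": [
    [0, 0, 0],
    [0, 0, 0],
    [0, 0, 0],
    [0, 0, 0],
    [0, 0, 0],
    [0, 0, 0],
    [0, 0, 0],
    [0, 0, 0],
    [0, 0, 0],
    [0, 0, 0],
    [0, 0, 0]
  ],
  "jaw": [255, 255, 255, 255, 255, 255, 255, 255, 255, 255, 255]
}}

```text
clock: 22.3
tcp_pos: [0.4535, -0.3174, 0.2956]
orientation: [-3.077, -0.277, -0.425]
contact_force: [0.1, 0.0, -0.2]
grip_width: -0.0001
```

```bash
python3 v4.py 17
```

```text
j [ 0.8   0.4  -0.31  2.   -0.11  0.55  0.79] w -0.0001 F [ 0.12  0.02 -0.2 ]
ramp frame G [ 37.9   3.8 146.7] bottom [ 33.    3.9 129.4] centre [ 45.2   3.7 172.7]
z [-0.271  0.002 -0.963] x [-0.962  0.003  0.271] phi 74.3
edge above slope 94.39840000000001
side 63 [[-93.4, -70.8, -51.1, -14.1, -9.9], [-24.0, -16.1, 10.3, 34.6, 35.9], [13.7, 16.0, 18.8, 21.1, 21.8]]
plane [1.3000e-02 3.0000e-03 1.9349e+01]
((-50.18690490722656, 1.8726387023925781), (86.96873474121094, 68.54366302490234), 1.442307710647583)
top 370 [[-92.9, -90.4, -50.8, -10.7, -8.3], [-24.1, -22.3, 3.3, 32.7, 34.5], [12.1, 13.7, 17.7, 21.9, 24.1]]
plane [ 5.0000e-03 -6.0000e-03  1.8096e+01]
((-50.4653205871582, 5.854408264160156), (60.2802619934082, 86.15284729003906), 89.97036743164062)
```

View pics/side17.png

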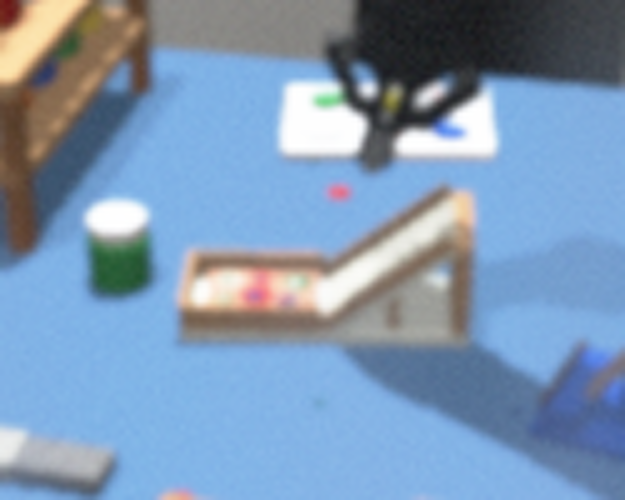

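View pics/top17.png

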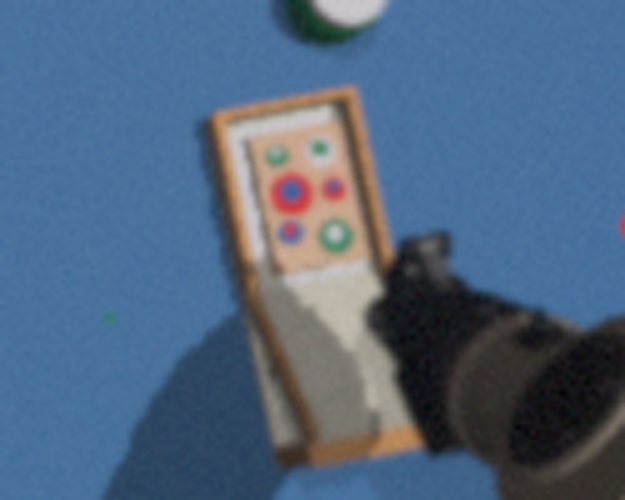

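The plaque lies flat in the tray, print up: centre about (−50, +5) mm, top at 18 mm, tilt below 1°, and the gripper is well clear. I check the other objects and hand in.

```bash
python3 - <<'E'
from h import *
f=r.grab_frame('top'); cv2.imwrite('pics/topfin.png',cv2.resize(f['color'][...,::-1],(800,600)))
print(r.hand_in())
E
```

```text
the job is handed in; nothing more can be done
None
```

View pics/topfin.png

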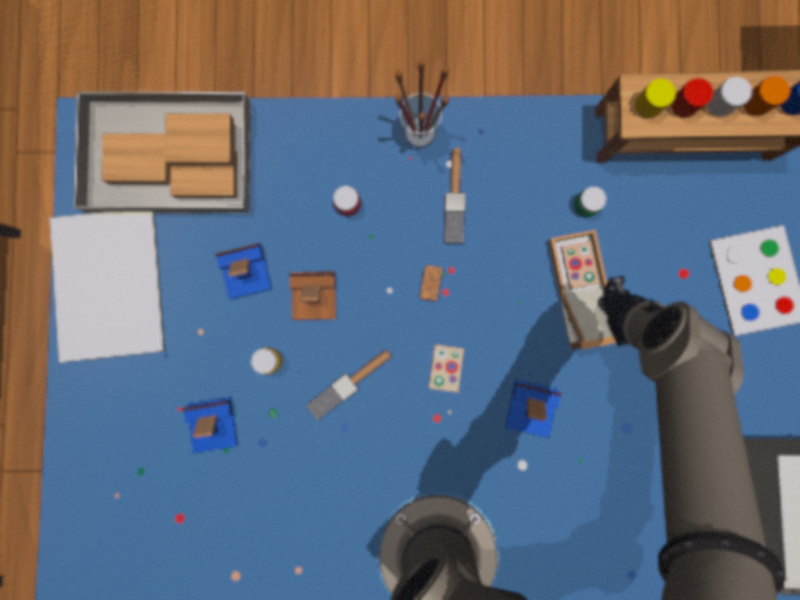

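The plaque is in the tray at the foot of the ramp, lying flat, print up and released. I handed the job in at about 22 s of the 72 s allowed.

**What I did**
1. I gripped the plaque by its long sides on the cork stand, leaned it on the wooden easel with its bare back outwards, and let go.
2. I took it again by its top edge, turned it round and released it just above the ramp's slope. It fell back print up and slid down.
3. It stopped propped on the foot of the slope, tilted about 12°. I pushed its upper edge with closed fingers until it went home, then backed the gripper off.

**Last checks**
- **Plaque in the tray:** in the ramp's frame its centre is at about x = −50 mm, y = +2 to +6 mm. Its top surface is at about 18–19 mm and its tilt is below 1°.
- **Gripper:** it was well clear of the plaque and ramp at hand-in.
- **Other objects:** by eye, the final top picture shows the jars, brushes and finished plaque at the same pixels as at the start.

**Not confirmed directly**
- **Drop onto the slope:** it happened within one move call, so I saw the plaque only before the release and after the slide.
- **Lean on the easel:** it rested at about 51° instead of the easel's 55°, because its lower edge stood a few millimetres forward on the ledge. That is still inside the allowed range.

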